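Pack a mould clamping set into its caddy

TASK

Pack the clamping set into the blue caddy: the slotted bar flat in the long pocket, the stepped block standing on its base in the short pocket, and over the post first the washer with the hole and then the hexagon nut, sitting squarely on the washer. Leave the look-alikes where they lie: the bar without a slot, the block without steps and the disc without a hole.

Things in the scene. Friction and masses are not known exactly. Their poses are not given: they have to be found in the camera images.
- clamp_bar: slotted clamp bar, bare steel, lying flat: 84 (x) x 40 (y) x 24 (z) mm, about 0.5 kg, with a 22 mm wide slot through its full thickness along its middle, from 5 mm behind its centre to its open +x end, so that it looks like a U or fork. Origin: centre of its underside; x along its length, z up
- step_block: stepped clamp block, bare steel, standing on its base of 54 (x) x 32 (y) mm, about 0.4 kg: a staircase of three 18 mm long steps, 15, 30 and 45 mm high, rising to +x. Origin: centre of its underside; z up
- washer: thick round washer, bare steel, lying flat: 44 mm outside, hole 24 mm, 10 mm thick, about 80 g. Origin: centre of its underside; z up
- hex_nut: tall hexagon nut, bare steel, standing: 30 mm across flats, through hole 20 mm, 30 mm high, about 100 g. Origin: centre of its underside; z up; two of its flats face its +y and -y, the others follow every 60 degrees
- plain_bar: look-alike, to be left: solid steel bar 84 (x) x 40 (y) x 24 (z) mm without a slot. Origin: centre of its underside; x along its length, z up
- plain_block: look-alike, to be left: solid rectangular steel block 54 (x) x 32 (y) x 45 (z) mm without steps. Origin: centre of its underside; z up
- plain_disc: look-alike, to be left: solid steel disc 44 mm across, 10 mm thick, without a hole. Origin: centre of its underside; z up
- bar_nest: fixed plywood nest, 110 (x) x 100 (y) mm; origin: centre of its underside, 5 mm above the bench; z up. This one is 16 mm high with the long pocket, 100 (x) x 56 (y) mm, centred, 10 mm deep: its floor is 6 mm above the origin. The three nests lie in a row along y, in varying order, 102 mm apart, in a low blue caddy (120 x 316 mm, rim 16 mm above the bench, low wire loop at each end)
- block_nest: fixed plywood nest, 110 (x) x 100 (y) mm; origin: centre of its underside, 5 mm above the bench; z up. This one is 16 mm high with the short pocket, 70 (x) x 48 (y) mm, centred, 10 mm deep: its floor is 6 mm above the origin. The three nests lie in a row along y, in varying order, 102 mm apart, in a low blue caddy (120 x 316 mm, rim 16 mm above the bench, low wire loop at each end)
- post_nest: fixed plywood nest, 110 (x) x 100 (y) mm; origin: centre of its underside, 5 mm above the bench; z up. A flat plate 6 mm thick, no pocket; at its centre a dark steel post 8 mm thick, 34 mm high above the plate, top 6 mm tapered. The three nests lie in a row along y, in varying order, 102 mm apart, in a low blue caddy (120 x 316 mm, rim 16 mm above the bench, low wire loop at each end)
Things that resemble listed ones, but are neither listed nor needed, are in the scene too. Leave any brown, green or pink look-alike of the clamp_bar alone.

How it is judged:
By the outcome, as a careful person would: the job done as asked, in the order asked, and still so for the second after the job is handed in, with the robot touching nothing.
It also fails if it takes over 96 s, if anything falls off the work surface, if the arm or the gripper's body presses on something with over 40 N, if the wrist force passes 120 N, or if a joint passes its speed limit or range.

ROBOT

A 6-joint arm with a two-finger parallel gripper is mounted at the origin on the work surface. World frame = base frame: x ahead of the robot, y to its left, z up, the work surface at z = 0. Lengths are in m, angles in rad, forces in N, time in s.
With the tool pointing down it reaches from about 0.4 to 0.825 m from the base axis. Payload 7 kg.
Tool frame: the origin (TCP) lies at the very end of the fingers, on their centre line; the grasp point (between the pads) lies arm.pinch_z behind it (arm.pinch_z is the distance from the TCP to the grasp point, in m); z points along the fingers, y is the line along which they close (so a half turn about z gives the same grasp; the last joint's range is limited). The gripper opens to 85 mm and grips with 20 to 120 N. Pads are 22 mm wide; open, the fingers measure 114 mm over their backs; the gripper's body (76 mm by 85 mm) begins 54 mm behind the grasp point. The pads swing forward as they close: fully open they stand 13 mm farther back than shut.
Start: joints at [-0.917, 0.359, 0.012, 0, -1.224, -0.288], TCP at [0.241, -0.63, 0.231] pointing down, gripper open.
Joint ranges: [-3.07, 3.07], [-1.43, 2.12], [-1.02, 1.25], [-3.03, 1.67], [-3.05, -0], [-3.03, 3.03]. Speed limits (rad/s): [2.39, 2.39, 3.01, 3.14, 3.14, 3.14].

INTERFACE

Orientations are given as a unit quaternion [w, x, y, z].
In Python, from rig import arm gives the robot as it stands.
- The arm moves only by the tool jog_arm, never from a script. Its argument "deltas" is a list of rows, each a list of 4 numbers: the shift along the tool's x, y, z in m, then the turn about the tool's z in degrees. A call has 1 to 5 rows; each row shifts and turns the commanded pose from where the row before left it, along the tool's axes as they then stand; what a row does not reach is not made up. A row lasts 1/12 s, in which the tool goes at most 41.7 mm and 7.16 degrees, less where a joint would pass 70% of its speed; a pose out of reach is approached as far as the arm can. A call with a gripper value outside its range is refused whole. "fingers" is the opening, from -1 (shut) to 1 (fully open), set as the call begins (left out, the last holds). The fingers move at their own pace and stop on an object; "force" is the grip in N (left out, the last holds). Time passes only in rows, so rows that do not move let the fingers close. It gives the time, the measured TCP pose, the force, the opening and the grip force at its end, in the units of the state.
- arm.state(): the state, without advancing time (a new reading comes with each control period).
- arm.grab_frame(name): name is "scene" or "side" or "wrist"; returns a dict with "img" (384x512x3 uint8, red, green, blue), "vertical_fov" (degrees; the focal length in pixels is half the picture's height over the tangent of half this angle, whatever the lens; pixels are square), "cx", "cy" (the principal point, pixels), "world_from_camera" (4x4, takes a point from camera to world coordinates); the wrist camera has in their place "tool_from_camera" (4x4, takes a point from camera to tool coordinates, whose origin is the TCP and whose axes are the flange's). Camera axes: x right, y down, z forward; pixel columns grow to the right and rows downward; lengths in m; the calibration is good to about 2 mm. A picture is of the moment at which its call begins: read the wrist's pose just before it. There is no depth.
- arm.hand_in(): hands the job in; it is judged then, once.
The state is a dict: "clock": time; "qpos": joint angles; "qd": joint speeds; "joint_torque": joint torques, N m; "tcp_pos": TCP position; "ee_rot": TCP orientation; "contact_force": force on the tool from outside, world axes, zero at the start; "torque": the same for the moment, N m; "grip_width": finger opening in m; "grip_force": force on a finger pad.
Only numpy, scipy, OpenCV 4.12 (cv2) and the standard library are available. Lean on these libraries where they do the work, as an engineer would, in place of code of your own. Each camera call takes 0.05 s, during which the arm holds its last target. There are 200 camera calls.

## Working session

There is one attempt and no reset: what is moved stays moved. The work goes in short steps, Python scripts to look and compute and a tool call to move; the robot and the scene stay as the last step left them, time stands still between calls to the robot, and variables do not carry over. Pictures are saved under pics/ and viewed, at most 14 in all, crops included, and the job is handed in when it is done.

Besides the shell and the picture viewer there is one more tool, called after "Request:" as a command line: name --pt "numbers of a row" for each row, then --argument value for the rest. jog_arm: Moves the arm, as the interface text tells. Its arguments: {"type":"object","properties":{"deltas":{"type":"array","items":{"type":"array","items":{"type":"number"}}},"fingers":{"type":"number"},"force":{"type":"number"}},"required":["deltas"]}

```bash
ls; mkdir -p pics; python3 - <<'E'
from rig import arm
import cv2,numpy as np
print(arm.state(), arm.pinch_z)
for n in("scene","side"):
    f=arm.grab_frame(n); cv2.imwrite(f"pics/{n}0.png",cv2.resize(f["img"][:,:,::-1],(800,600),interpolation=cv2.INTER_CUBIC))
    np.savez(f"{n}0.npz",**f)
    print(n,f["vertical_fov"],f["cx"],f["cy"],f["world_from_camera"])
E
```

```text
pics
{'clock': 0.0, 'qpos': array([-9.16877569e-01,  3.59413058e-01,  1.10237059e-02, -3.70610009e-04,
       -1.22409291e+00, -2.88119500e-01]), 'qd': array([ 0.00080035, -0.00065186,  0.00015029,  0.00119147,  0.00068794,
        0.00108602]), 'joint_torque': array([-1.68895775e-03, -5.83315337e+01,  2.93415570e+01,  6.93666011e+00,
       -6.06048707e-03, -5.97532562e-06]), 'tcp_pos': array([ 0.24125455, -0.62987702,  0.23032777]), 'ee_rot': array([-2.27280848e-04, -1.81819470e-01,  9.83331551e-01,  8.30237233e-04]), 'contact_force': array([ 0.53683642, -0.07645577, -1.55740897]), 'torque': array([ 0.04382146, -0.03837207,  0.04262484]), 'grip_force': 0.0, 'grip_width': 0.08527109791116479} 0.0187
scene 56.51711852822658 250.08504083069857 190.75823819947 [[ 0.36692595  0.56732919 -0.73722652  1.25462814]
 [ 0.93014869 -0.23545629  0.28175121 -0.25262422]
 [-0.01373894 -0.78911211 -0.61409553  0.67303205]
 [ 0.          0.          0.          1.        ]]
side 53.731553027363645 257.6389175882171 201.06215474319552 [[-0.94242945 -0.21539926  0.25579268  0.20442626]
 [-0.33404167  0.64203397 -0.69007865  0.87698258]
 [-0.01558517 -0.73579586 -0.67702405  0.83804288]
 [ 0.          0.          0.          1.        ]]
```

View pics/scene0.png

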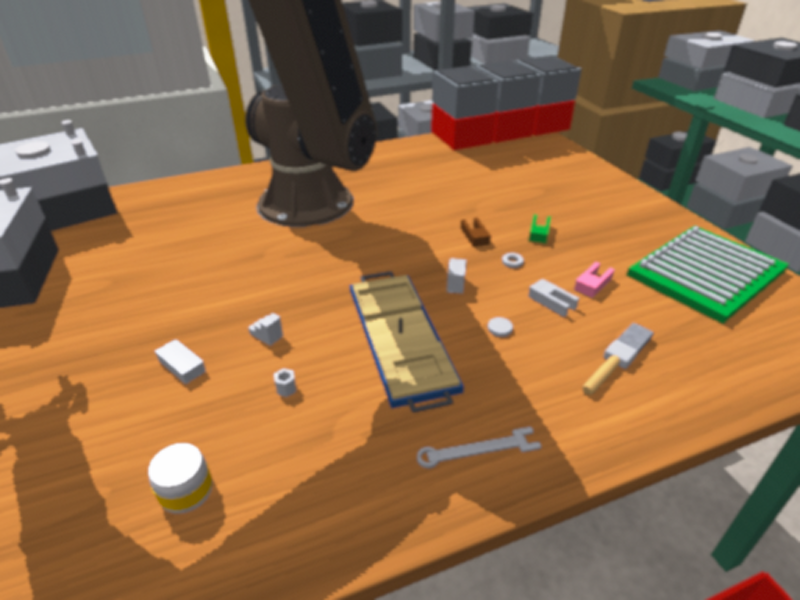

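View pics/side0.png

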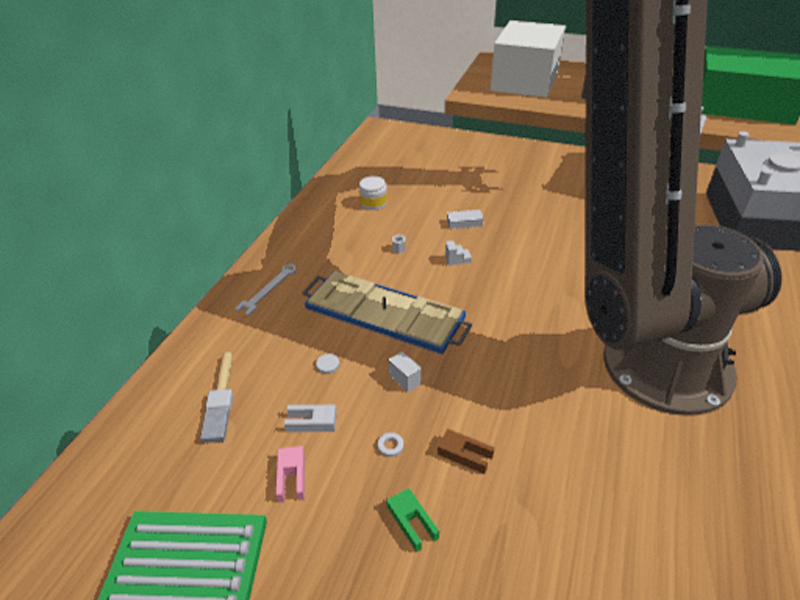

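The scene view (800x600 pixels) shows these:
- Slotted steel bar at (553,296). Its look-alikes are the plain bar (180,360), brown (475,232), green (540,228) and pink (595,280) forks, the spatula (630,345) and the wrench (480,447).
- Stepped block at (267,329), against the plain block at (457,275).
- Washer with hole at (513,260), against the disc at (500,327).
- Nut at (285,381).
- Caddy at (405,338), with the post nest in the middle.

By the description I choose the steel fork, the stair block, the holed ring and the nut. Next I'll triangulate and crop.

```bash
cat > h.py <<'E'
import numpy as np, cv2
from scipy.spatial.transform import Rotation as R
def ray(f,uv,T=None):
    T=f["world_from_camera"] if T is None else T
    fl=192/np.tan(np.radians(float(f["vertical_fov"]))/2)
    d=T[:3,:3]@np.array([(uv[0]-f["cx"])/fl,(uv[1]-f["cy"])/fl,1]); return T[:3,3],d
def plane(f,uv,z,T=None):
    o,d=ray(f,uv,T); return (o+d*(z-o[2])/d[2])[:2]
def toolT(s):
    T=np.eye(4); q=s["ee_rot"]; T[:3,:3]=R.from_quat([q[1],q[2],q[3],q[0]]).as_matrix(); T[:3,3]=s["tcp_pos"]; return T
def wristshot(arm,name):
    s=arm.state(); f=arm.grab_frame("wrist"); T=toolT(s)@f["tool_from_camera"]
    f["world_from_camera"]=T; np.savez(name+".npz",**f)
    cv2.imwrite(f"pics/{name}.png",cv2.resize(f["img"][:,:,::-1],(800,600),interpolation=cv2.INTER_CUBIC))
    return f,s
def move(s,xy,z,ang=None):
    """tool-frame shift to world target; ang = desired world heading (deg, mod 180) of tool y"""
    T=toolT(s); d=np.r_[xy,z]-T[:3,3]; t=T[:3,:3].T@d; y=T[:2,1,]; a0=np.degrees(np.arctan2(y[1],y[0]))
    r=None
    if ang is not None:
        r=-((ang-a0+90)%180-90)   # tool z down: positive turn about tool z = negative world turn
    return np.round(t*1000,1),None if r is None else round(r,1),round(a0,1)
E
python3 - <<'E'
from h import *
a=np.load("scene0.npz");b=np.load("side0.npz")
P={"bar":((553,296),(310,418),.024),"block":((267,329),(457,254),.02),"washer":((513,260),(390,444),.01),"nut":((285,378),(398,241),.03),"posttop":((401,320),(384,297),.04),"plainblk":((457,262),(404,360),.045),"disc":((500,326),(327,363),.01)
,"pinkfork":((595,280),(290,472),.02)
,"caddyA":((350,285),(466,314),.016),"caddyB":((408,275),(444,349),.016),"caddyC":((391,402),(337,273),.016),"caddyD":((462,386),(306,307),.016)}
for k,(p,q,z) in P.items(): print(k,plane(a,np.array(p)*.64,z).round(3),plane(b,np.array(q)*.64,z).round(3))
from rig import arm
f,s=wristshot(arm,"w0"); print(f["tool_from_camera"].round(3),f["vertical_fov"])
c=a["img"][170:265,215:310,::-1]; d=a["img"][120:215,260:400,::-1]
cv2.imwrite("pics/crop0.png",np.hstack([cv2.resize(c,(320,400),interpolation=cv2.INTER_CUBIC),cv2.resize(d,(480,400),interpolation=cv2.INTER_CUBIC)]))
E
```

```text
bar [0.587 0.331] [0.574 0.345]
block [ 0.47 -0.19] [ 0.463 -0.188]
washer [0.436 0.338] [0.43  0.341]
nut [ 0.611 -0.189] [ 0.604 -0.18 ]
posttop [0.56  0.031] [0.56  0.027]
plainblk [0.442 0.2  ] [0.46  0.184]
disc [0.611 0.204] [0.608 0.208]
pinkfork [0.571 0.44 ] [0.559 0.449]
caddyA [ 0.396 -0.01 ] [ 0.392 -0.003]
caddyB [0.409 0.109] [0.406 0.107]
caddyC [ 0.71  -0.047] [ 0.698 -0.042]
caddyD [0.721 0.07 ] [0.713 0.082]
[[ 0.    -0.963 -0.268  0.068]
 [ 1.    -0.     0.002 -0.001]
 [-0.002 -0.268  0.963 -0.144]
 [ 0.     0.     0.     1.   ]] 69.02772226115835
```

View pics/crop0.png

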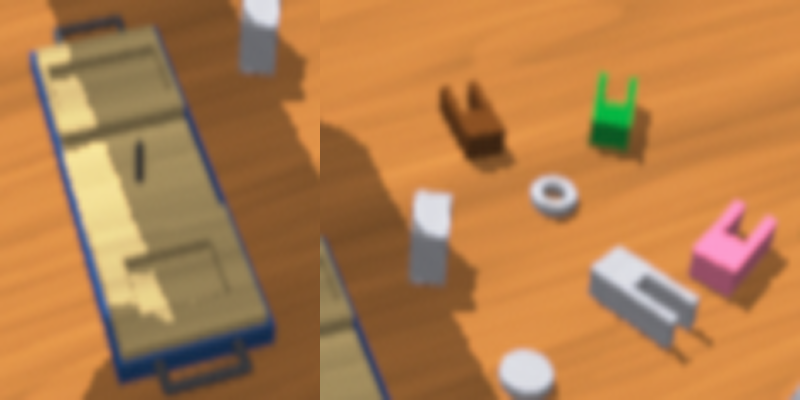

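The crop shows the near nest (105,70) has the long pocket, the post is in the middle (138,160), and the far nest (185,265) has the short pocket. The steel fork at (645,290) really is slotted, and the ring at (553,195) has a hole. I'll move to look close over the block and nut first, since they're on the way.

Request:
jog_arm --pt "-0.03 0.0277 -0.001 0" --pt "-0.03 0.0277 -0.001 0" --pt "-0.03 0.0277 -0.001 0" --pt "-0.03 0.0277 -0.001 0" --pt "-0.03 0.0277 -0.001 0"

```text
clock: 0.57
tcp_pos: [0.3322, -0.4456, 0.236]
ee_rot: [-0.0, -0.182, 0.983, 0.0]
contact_force: [2.0, -0.5, 0.5]
grip_width: 0.0853
grip_force: 0.0
```

Request:
jog_arm --pt "-0.03 0.0277 -0.001 0" --pt "-0.03 0.0277 -0.001 0" --pt "-0.03 0.0277 -0.001 0" --pt "-0.03 0.0277 -0.001 0" --pt "-0.03 0.0277 -0.001 0"

```text
clock: 0.98
tcp_pos: [0.4228, -0.2624, 0.2414]
ee_rot: [0.0, -0.182, 0.983, -0.0]
contact_force: [1.0, -1.0, 0.6]
grip_width: 0.0854
grip_force: 0.0
```

Request:
jog_arm --pt "-0.03 0.0277 -0.001 0" --pt "-0.03 0.0277 -0.001 0" --pt "0 0 0 0" --pt "0 0 0 0"

```text
clock: 1.32
tcp_pos: [0.4595, -0.1891, 0.2433]
ee_rot: [-0.0, -0.184, 0.983, 0.0]
contact_force: [0.1, -1.2, -0.0]
grip_width: 0.0855
grip_force: 0.0
```

```bash
python3 - <<'E'
from h import *
from rig import arm
f,s=wristshot(arm,"w1"); print(s["clock"],s["tcp_pos"],s["ee_rot"],s["contact_force"])
print(move(s,(.53,.035),.25))
E
```

```text
1.3167 [ 0.45949742 -0.18912538  0.2432629 ] [-1.84417955e-06 -1.83974831e-01  9.82930951e-01  7.79079512e-05] [ 0.07939041 -1.20436367 -0.02835593]
(array([-146.8,  183.5,   -6.7]), None, np.float64(111.2))
```

View pics/w1.png

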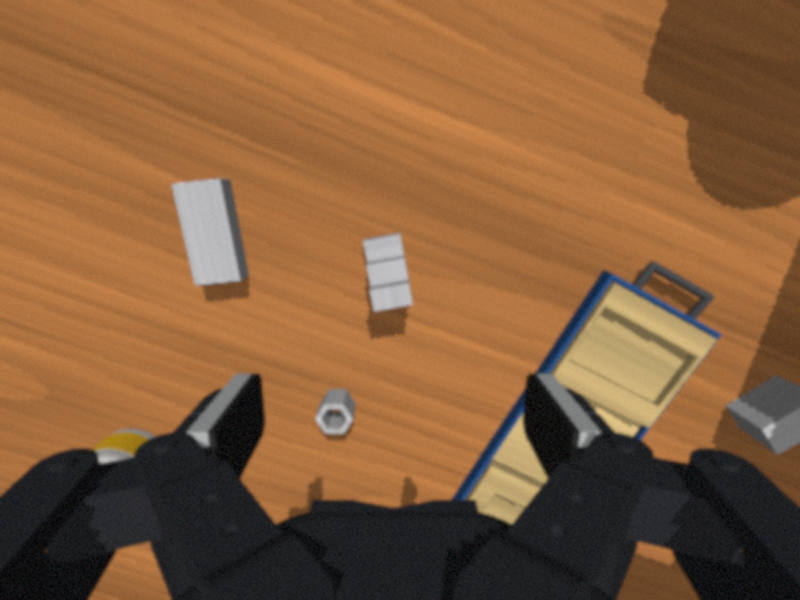

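The wrist view shows the stepped block at (388,273), high step toward the bottom, with corners around (363,241), (400,234), (411,304) and (373,312). The nut top is at (335,418), the plain bar at (210,232), and the long-pocket nest at upper right (640,345). Next the caddy, then the bar.

Request:
jog_arm --pt "-0.0245 0.0306 -0.001 0" --pt "-0.0245 0.0306 -0.001 0" --pt "-0.0245 0.0306 -0.001 0" --pt "-0.0245 0.0306 -0.001 0" --pt "-0.0245 0.0306 -0.001 0"

```text
clock: 1.78
tcp_pos: [0.5183, -0.0044, 0.2484]
ee_rot: [0.0, -0.181, 0.984, -0.0]
contact_force: [0.7, -0.1, 0.3]
grip_width: 0.0856
grip_force: 0.0
```

Request:
jog_arm --pt "-0.0245 0.0306 -0.001 0" --pt "0 0 0 0" --pt "0 0 0 0"

```text
clock: 2.03
tcp_pos: [0.5305, 0.0332, 0.2487]
ee_rot: [-0.001, -0.182, 0.983, -0.0]
contact_force: [-0.5, 0.7, -0.8]
grip_width: 0.0855
grip_force: 0.0
```

```bash
python3 - <<'E'
from h import *
from rig import arm
f,s=wristshot(arm,"w2"); print(s["clock"],s["tcp_pos"],s["ee_rot"],s["contact_force"])
print(move(s,(.54,.335),.25))
E
```

```text
2.0333 [0.53053071 0.03317925 0.24872385] [-5.86239320e-04 -1.82325578e-01  9.83238032e-01 -1.09060674e-04] [-0.51768125  0.67443191 -0.82273559]
(array([-117.1,  278.4,   -1.4]), None, np.float64(111.0))
```

View pics/w2.png

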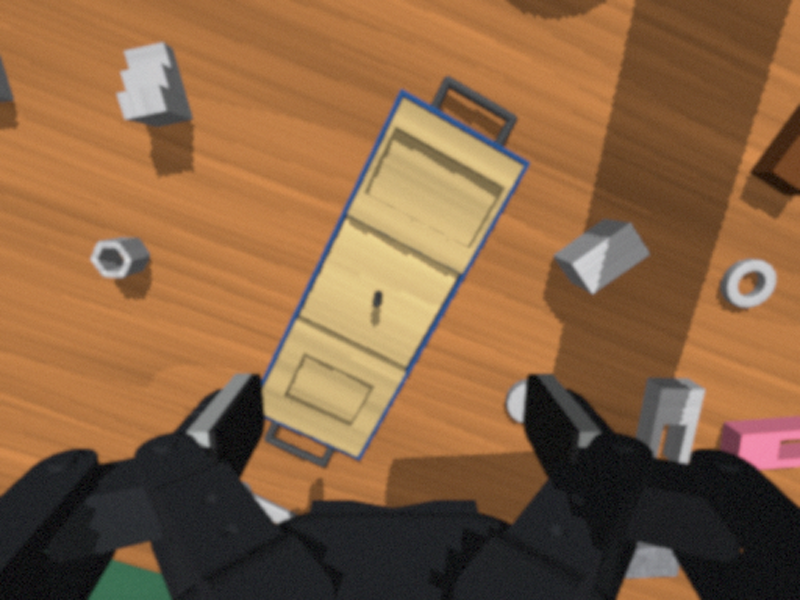

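The caddy from above: rim corners at (402,91), (528,162), (360,459) and (263,388), long pocket at (434,189), post at (377,300), short pocket at (330,390). On to the bar.

Request:
jog_arm --pt "-0.0146 0.0348 0 0" --pt "-0.0146 0.0348 0 0" --pt "-0.0146 0.0348 0 0" --pt "-0.0146 0.0348 0 0" --pt "-0.0146 0.0348 0 0"

```text
clock: 2.5
tcp_pos: [0.5364, 0.2207, 0.2496]
ee_rot: [0.0, -0.18, 0.984, 0.0]
contact_force: [1.3, -0.1, 0.4]
grip_width: 0.0855
grip_force: 0.0
```

Request:
jog_arm --pt "-0.0146 0.0348 0 0" --pt "-0.0146 0.0348 0 0" --pt "-0.0146 0.0348 0 0" --pt "0 0 0 0" --pt "0 0 0 0"

```text
clock: 2.92
tcp_pos: [0.5402, 0.3342, 0.2483]
ee_rot: [-0.001, -0.182, 0.983, -0.0]
contact_force: [0.3, -0.5, -0.9]
grip_width: 0.0856
grip_force: 0.0
```

```bash
python3 - <<'E'
from h import *
from rig import arm
f,s=wristshot(arm,"w3"); print(s["clock"],s["tcp_pos"],s["ee_rot"],s["contact_force"])
g=np.load("w2.npz"); P=lambda p,z:plane(g,np.array(p)*.64,z)
for n,c,z in(("rim",[(402,91),(528,162),(360,459),(263,388)],.016),("long",[(398,129),(501,187),(472,247),(367,193)],.021),("short",[(303,354),(372,389),(356,425),(287,391)],.021)):
    q=np.array([P(p,z) for p in c]); print(n,q.round(4).tolist(),q.mean(0).round(4),[round(float(np.degrees(np.arctan2(*(q[i]-q[j])[::-1]))),1) for i,j in((1,0),(2,3),(3,0),(2,1))],np.linalg.norm(q-np.roll(q,1,0),axis=1).round(4))
print("post",P((378,293),.045),P((376,306),.011))
E
```

```text
2.9167 [0.54015537 0.33416698 0.24832712] [-6.90670936e-04 -1.81769203e-01  9.83340856e-01 -4.90323599e-04] [ 0.26465436 -0.50920153 -0.86881262]
rim [[0.399, -0.0099], [0.4115, 0.106], [0.7246, 0.0725], [0.6848, -0.0393]] [0.5549 0.0323] [83.9, 70.4, -5.9, -6.1] [0.2873 0.1166 0.3149 0.1186]
long [[0.4267, -0.0026], [0.4378, 0.0925], [0.4916, 0.0902], [0.4818, -0.0087]] [0.4595 0.0429] [83.3, 84.3, -6.3, -2.5] [0.0554 0.0958 0.0538 0.0993]
short [[0.6362, -0.0143], [0.6465, 0.0566], [0.6874, 0.0553], [0.6768, -0.0169]] [0.6617 0.0202] [81.7, 81.7, -3.6, -1.7] [0.0407 0.0716 0.0409 0.073 ]
post [0.55227862 0.028158  ] [0.57256986 0.03263651]
```

View pics/w3.png

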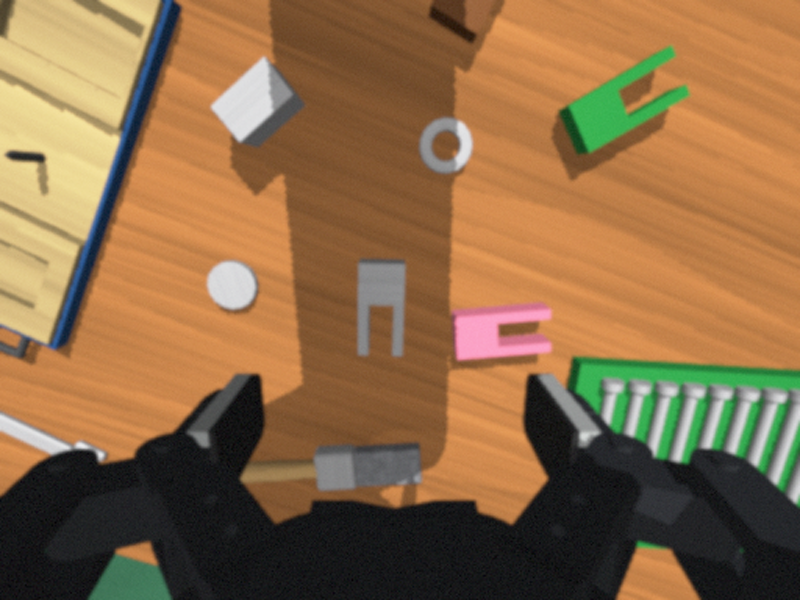

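The steel fork is at (381,309), corners (358,262) to (403,356), closed end up and 48 px clear of the pink one. The washer is at (446,145) and the disc at (232,286). Computing the poses.

```bash
python3 - <<'E'
from h import *
from rig import arm
s=arm.state(); g=np.load("w3.npz"); P=lambda p,z:plane(g,np.array(p)*.64,z)
q=np.array([P(p,.024) for p in[(357,262),(406,262),(404,356),(357,356)]]); print(q.round(4).tolist(),np.linalg.norm(q-np.roll(q,1,0),axis=1))
c=q.mean(0); ax=(q[2]+q[3]-q[0]-q[1]); ax/=np.linalg.norm(ax); h=np.degrees(np.arctan2(ax[1],ax[0])); print(c,h)
b=c-.008*ax; print("bar move",move(s,b,.010,h+90))
print("washer",P((446,145),.010), "disc",P((232,285),.01))
g=np.load("w1.npz")
q=np.array([plane(g,np.array(p)*.64,z) for p,z in[((363,241),.015),((400,234),.015),((411,304),.045),((373,312),.045)]]); print(q.round(4).tolist(),q.mean(0),np.linalg.norm(q-np.roll(q,1,0),axis=1)); a=q[2]+q[3]-q[0]-q[1];print(np.degrees(np.arctan2(a[1],a[0])))
print("nut",plane(g,np.array((335,419))*.64,.03))
E
```

```text
[[0.5478, 0.3039], [0.5329, 0.3429], [0.6135, 0.3725], [0.6287, 0.3328]] [0.08586869 0.0417435  0.08586434 0.04250487]
[0.58069988 0.33804149] 19.93304398687002
bar move (array([-31.9,  -9.6, 238.6]), np.float64(1.0), np.float64(110.9))
washer [0.43244275 0.33942439] disc [0.61014624 0.2060203 ]
[[0.4495, -0.2205], [0.4326, -0.1933], [0.4791, -0.166], [0.4966, -0.1924]] [ 0.46444636 -0.19306386] [0.05481957 0.0319707  0.05389502 0.03169943]
30.613773232548112
nut [ 0.60917921 -0.18817129]
```

Request:
jog_arm --pt "-0.032 -0.0095 0.02 1" --pt "0 0 0.04 0" --pt "0 0 0.04 0" --pt "0 0 0.04 0" --pt "0 0 0.03 0" --fingers 0.45 --force 60

```text
clock: 3.38
tcp_pos: [0.5727, 0.3334, 0.0766]
ee_rot: [-0.001, -0.172, 0.985, -0.0]
contact_force: [-0.3, -0.1, -0.6]
grip_width: 0.0618
grip_force: 0.0
```

Request:
jog_arm --pt "0 0 0.02 0" --pt "0 0 0 0" --pt "0 0 0 0"

```text
clock: 3.63
tcp_pos: [0.5734, 0.3348, 0.0592]
ee_rot: [-0.001, -0.172, 0.985, -0.001]
contact_force: [0.4, 1.0, 0.4]
grip_width: 0.0619
grip_force: 0.0
```

```bash
python3 - <<'E'
from h import *
from rig import arm
f,s=wristshot(arm,"w4"); print(s["clock"],s["tcp_pos"],s["grip_width"]); print(move(s,(.5732,.3353),.010,109.9))
E
```

```text
3.6333 [0.57341331 0.33481854 0.05917497] 0.061891751068440595
(array([-0. ,  0.6, 49.2]), np.float64(-0.1), np.float64(109.8))
```

View pics/w4.png

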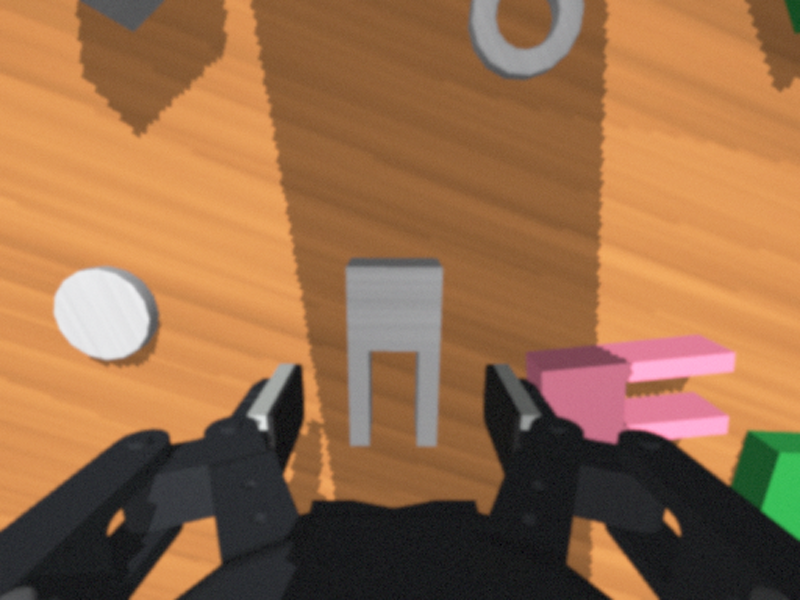

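The bar is centred between the fingers at (394,350), with the pink fork clear on the right. Descending to grip.

Request:
jog_arm --pt "0 0.0005 0.025 0" --pt "0 0 0.015 0" --pt "0 0 0.009 0" --pt "0 0 0 0"

```text
clock: 4.02
tcp_pos: [0.573, 0.3371, 0.0104]
ee_rot: [-0.0, -0.173, 0.985, -0.0]
contact_force: [0.3, -0.9, -0.2]
grip_width: 0.0624
grip_force: 0.0
```

Request:
jog_arm --pt "0 0 0 0" --pt "0 0 0 0" --pt "0 0 0 0" --pt "0 0 0 0" --pt "0 0 0 0" --fingers -1 --force 80

```text
clock: 4.43
tcp_pos: [0.5741, 0.338, 0.0129]
ee_rot: [0.001, -0.174, 0.985, 0.0]
contact_force: [-0.3, -3.3, 5.5]
grip_width: 0.0377
grip_force: 81.1
```

Request:
jog_arm --pt "0 0 -0.02 0" --pt "0 0 -0.03 0" --pt "0 0 -0.04 0" --pt "0 0 -0.02 0" --pt "0 0 0 0"

```text
clock: 4.85
tcp_pos: [0.5756, 0.3399, 0.1276]
ee_rot: [0.005, -0.174, 0.985, 0.003]
contact_force: [-0.3, 0.3, -3.8]
grip_width: 0.0379
grip_force: 82.2
```

```bash
python3 - <<'E'
from h import *
from rig import arm
f,s=wristshot(arm,"w5"); print(s["clock"],s["tcp_pos"],s["contact_force"],s["grip_width"],s["grip_force"],s["qpos"])
n=np.array([.4592,.0429]); 
for h in(83.6,):
    a=np.array([np.cos(np.radians(h)),np.sin(np.radians(h))]); print(move(s,n-.008*a,.10,h+90),move(s,n+.008*a,.1))
    print(n-.008*a,n+.008*a)
E
```

```text
4.85 [0.57560636 0.33991051 0.12756157] [-0.28599925  0.31929516 -3.84248123] 0.037921609114950454 82.1710753440857 [ 8.25210702e-01  4.18406467e-01 -1.45831949e-01  1.58571013e-03
 -9.96148851e-01 -2.04761354e+00]
(array([ 214.8, -246.5,   24.6]), np.float64(-63.6), np.float64(110.0)) (array([ 207.7, -232.2,   24.7]), None, np.float64(110.0))
[0.45830825 0.03494986] [0.46009175 0.05085014]
```

View pics/w5.png

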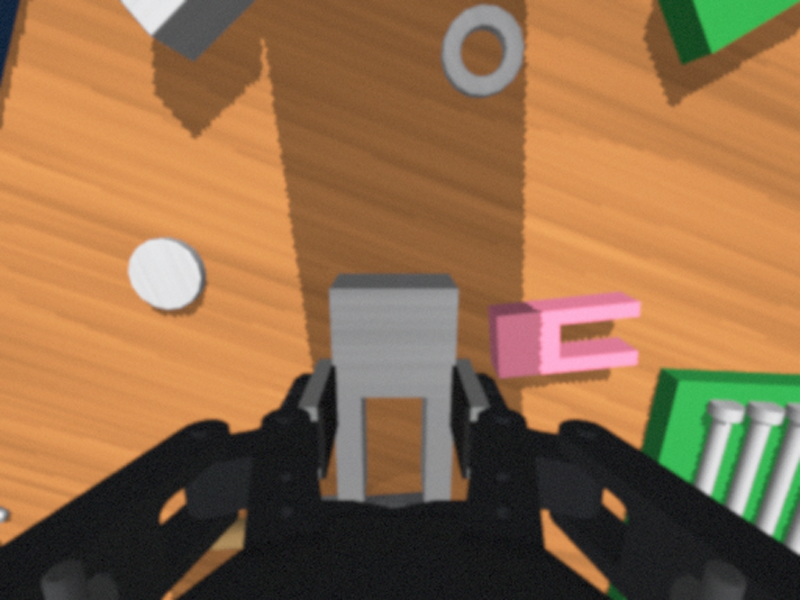

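The bar is held at (394,390). I'll write a helper that converts a world goal into tool-frame rows, then carry it.

```bash
cat >> h.py <<'E'
def rows(s,xy,z,ang,n):
    """n equal rows (tool frame) from the present pose to the goal, for reading off"""
    T=toolT(s); r=move(s,xy,z,ang)[1]/n; d=(np.r_[xy,z]-T[:3,3])/n; a0=np.arctan2(T[1,1],T[0,1])
    for i in range(n):
        a=a0-np.radians(r)*i; y=np.array([np.cos(a),np.sin(a),0]); x=np.cross(y,[0,0,-1])
        print([round(float(v),4) for v in(d@x,d@y,-d[2])]+[round(float(r),2)])
E
python3 - <<'E'
from h import *
from rig import arm
s=arm.state(); rows(s,(.4583,.035),.12,173.6,12)
E
```

```text
[0.0177, -0.0205, 0.0004, -5.3]
[0.0195, -0.0188, 0.0004, -5.3]
[0.0212, -0.0169, 0.0004, -5.3]
[0.0227, -0.0149, 0.0004, -5.3]
[0.0239, -0.0127, 0.0004, -5.3]
[0.025, -0.0105, 0.0004, -5.3]
[0.0259, -0.0081, 0.0004, -5.3]
[0.0265, -0.0057, 0.0004, -5.3]
[0.0269, -0.0032, 0.0004, -5.3]
[0.0271, -0.0007, 0.0004, -5.3]
[0.0271, 0.0018, 0.0004, -5.3]
[0.0268, 0.0043, 0.0004, -5.3]
```

Request:
jog_arm --pt "0.0177 -0.0205 0 -5.3" --pt "0.0195 -0.0188 0 -5.3" --pt "0.0212 -0.0169 0 -5.3" --pt "0.0227 -0.0149 0 -5.3" --pt "0.0239 -0.0127 0 -5.3"

```text
clock: 5.32
tcp_pos: [0.523, 0.2093, 0.1189]
ee_rot: [-0.001, -0.396, 0.918, -0.0]
contact_force: [0.4, -0.5, -3.5]
grip_width: 0.0378
grip_force: 82.1
```

Request:
jog_arm --pt "0.025 -0.0105 0 -5.3" --pt "0.0259 -0.0081 0 -5.3" --pt "0.0265 -0.0057 0 -5.3" --pt "0.0269 -0.0032 0 -5.3" --pt "0.0271 -0.0007 0 -5.3"

```text
clock: 5.73
tcp_pos: [0.4747, 0.0828, 0.1192]
ee_rot: [-0.001, -0.596, 0.803, 0.0]
contact_force: [-0.3, -0.0, -4.6]
grip_width: 0.0374
grip_force: 82.0
```

Request:
jog_arm --pt "0.0271 0.0018 0 -5.3" --pt "0.0268 0.0043 0 -5.3" --pt "0 0 0.03 0" --pt "0 0 0 0" --pt "0 0 0 0"

```text
clock: 6.15
tcp_pos: [0.4555, 0.0327, 0.0891]
ee_rot: [-0.002, -0.666, 0.746, 0.001]
contact_force: [0.4, 0.5, -3.8]
grip_width: 0.0376
grip_force: 82.7
```

```bash
python3 - <<'E'
from h import *
from rig import arm
f,s=wristshot(arm,"w6"); print(s["clock"],s["tcp_pos"],s["ee_rot"],s["grip_width"],s["grip_force"]); print(move(s,(.4583,.035),.026,173.6))
E
```

```text
6.15 [0.45549853 0.03268799 0.08906945] [-2.05618888e-03 -6.65635046e-01  7.46274299e-01  6.54846047e-04] 0.03761308585851733 82.66282439231873
(array([-2.8, -2.8, 63.1]), np.float64(-0.1), np.float64(173.5))
```

View pics/w6.png

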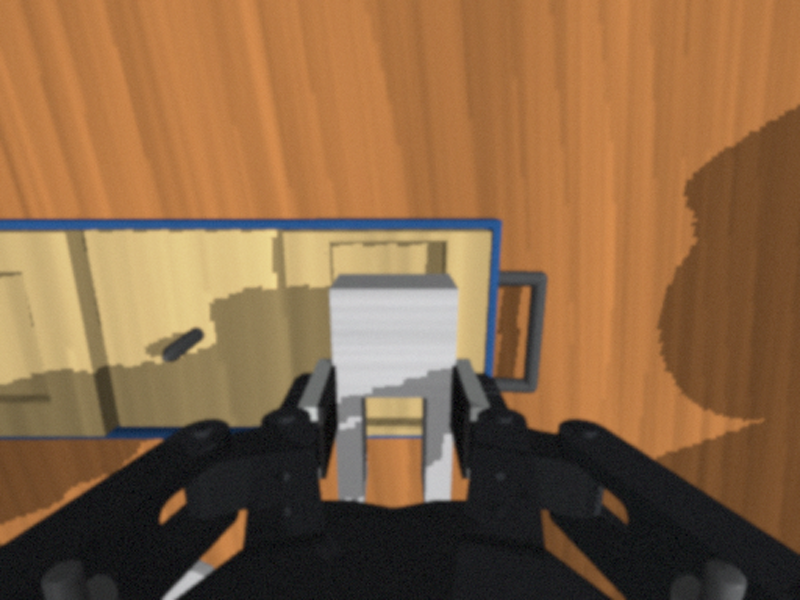

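The bar is over the long pocket and parallel to its edges (331 to 445). The remaining shift matches the computed (-2.8, -2.8) mm. Lowering.

Request:
jog_arm --pt "-0.0028 -0.0028 0.02 0" --pt "0 0 0.02 0" --pt "0 0 0.012 0" --pt "0 0 0.007 0" --pt "0 0 0 0"

```text
clock: 6.62
tcp_pos: [0.4601, 0.0365, 0.0306]
ee_rot: [-0.001, -0.666, 0.746, 0.0]
contact_force: [0.1, -0.1, -5.0]
grip_width: 0.0376
grip_force: 82.7
```

Request:
jog_arm --pt "0 0 0.003 0" --pt "0 0 0 0" --pt "0 0 0 0"

```text
clock: 6.87
tcp_pos: [0.4608, 0.0365, 0.029]
ee_rot: [0.001, -0.666, 0.746, -0.0]
contact_force: [-0.2, -0.1, -4.6]
grip_width: 0.0377
grip_force: 82.7
```

Request:
jog_arm --pt "0 0 0.003 0" --pt "0 0 0 0" --pt "0 0 0 0"

```text
clock: 7.12
tcp_pos: [0.4603, 0.0361, 0.0255]
ee_rot: [0.0, -0.666, 0.746, -0.0]
contact_force: [0.4, -0.6, -4.9]
grip_width: 0.0373
grip_force: 82.7
```

Request:
jog_arm --pt "0 0 0 0" --pt "0 0 0 0" --pt "0 0 0 0" --fingers 0.3

```text
clock: 7.37
tcp_pos: [0.4608, 0.0363, 0.0257]
ee_rot: [0.0, -0.666, 0.746, -0.0]
contact_force: [0.5, -0.2, 0.0]
grip_width: 0.0558
grip_force: 0.0
```

Request:
jog_arm --pt "0 0 -0.02 0" --pt "0 0 -0.04 0" --pt "0 0 -0.04 0" --pt "0 0 -0.03 0" --pt "0 0 0 0"

```text
clock: 7.78
tcp_pos: [0.464, 0.0373, 0.162]
ee_rot: [0.005, -0.667, 0.745, -0.002]
contact_force: [0.6, 0.7, -0.0]
grip_width: 0.0559
grip_force: 0.0
```

```bash
python3 - <<'E'
from h import *
from rig import arm
f,s=wristshot(arm,"w7"); print(s["clock"],s["tcp_pos"],s["contact_force"],s["qpos"])
h=30.6; a=np.array([np.cos(np.radians(h)),np.sin(np.radians(h))])
b=np.array([.4644,-.1931])+.007*a; print(b); rows(s,b,.12,h+90,10)
E
```

```text
7.7833 [0.46401171 0.03733991 0.16204899] [ 0.55736522  0.69745531 -0.00199944] [ 0.50668129  0.06404769 -0.54236733  0.00238787 -0.95332109 -0.61906434]
[ 0.47042519 -0.18953671]
[0.0225, -0.0032, 0.0042, 5.3]
[0.0221, -0.0052, 0.0042, 5.3]
[0.0215, -0.0072, 0.0042, 5.3]
[0.0208, -0.0092, 0.0042, 5.3]
[0.0198, -0.0111, 0.0042, 5.3]
[0.0187, -0.0128, 0.0042, 5.3]
[0.0174, -0.0145, 0.0042, 5.3]
[0.016, -0.0161, 0.0042, 5.3]
[0.0145, -0.0175, 0.0042, 5.3]
[0.0128, -0.0187, 0.0042, 5.3]
```

View pics/w7.png

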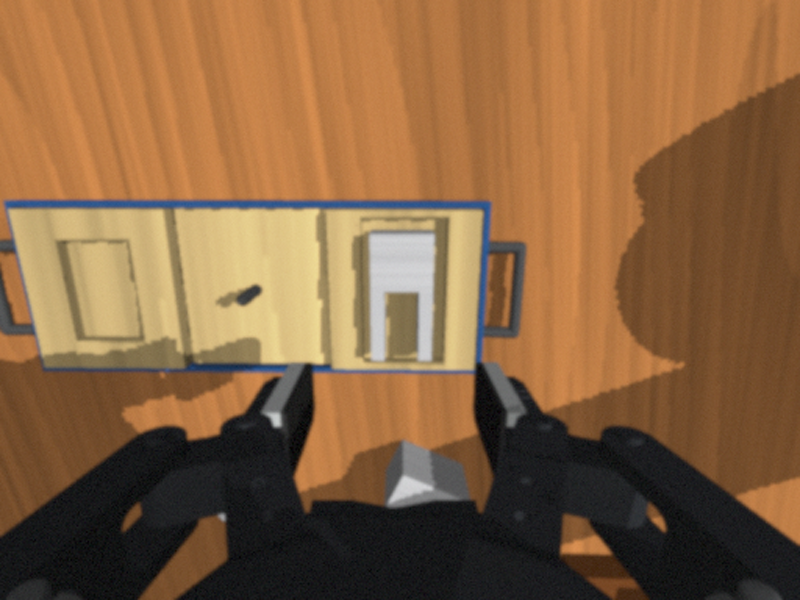

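The bar lies flat in the long pocket at (402,297). Now the stepped block.

Request:
jog_arm --pt "0.0225 -0.0032 0 5.3" --pt "0.0221 -0.0052 0 5.3" --pt "0.0215 -0.0072 0 5.3" --pt "0.0208 -0.0092 0.004 5.3" --pt "0.0198 -0.0111 0.004 5.3"

```text
clock: 8.25
tcp_pos: [0.463, -0.0784, 0.1469]
ee_rot: [-0.0, -0.476, 0.88, 0.0]
contact_force: [0.7, 0.1, 0.2]
grip_width: 0.0553
grip_force: 0.0
```

Request:
jog_arm --pt "0.0187 -0.0128 0.004 5.3" --pt "0.0174 -0.0145 0.004 5.3" --pt "0.016 -0.0161 0.004 5.3" --pt "0.0145 -0.0175 0.004 5.3" --pt "0.0128 -0.0187 0.004 5.3"

```text
clock: 8.67
tcp_pos: [0.4659, -0.1919, 0.1265]
ee_rot: [-0.0, -0.261, 0.965, 0.0]
contact_force: [1.2, 1.0, -0.1]
grip_width: 0.0555
grip_force: 0.0
```

Request:
jog_arm --pt "0 0 0.02 0" --pt "0 0 0 0" --pt "0 0 0 0"

```text
clock: 8.92
tcp_pos: [0.465, -0.1909, 0.1062]
ee_rot: [-0.002, -0.263, 0.965, 0.001]
contact_force: [0.7, 0.0, 0.0]
grip_width: 0.0552
grip_force: 0.0
```

```bash
python3 - <<'E'
from h import *
from rig import arm
f,s=wristshot(arm,"w8"); print(s["clock"],s["tcp_pos"]); print(move(s,(.4704,-.1895),.015,120.6))
E
```

```text
8.9167 [ 0.46504815 -0.19091925  0.1061623 ]
(array([-5.6, -1.7, 91.1]), np.float64(-0.1), np.float64(120.5))
```

View pics/w8.png

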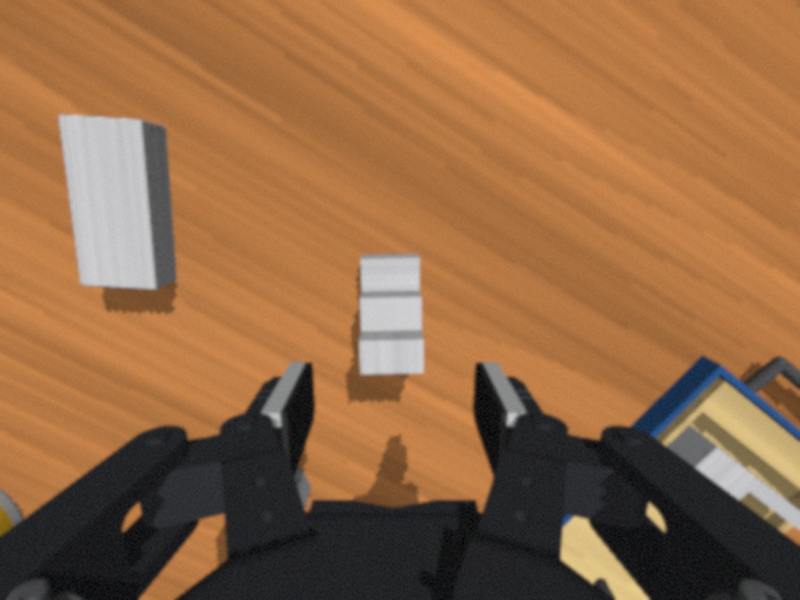

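The block is centred between the fingers at (391,315), high step toward the gripper, as described. Descending 92 mm.

Request:
jog_arm --pt "-0.0056 -0.0015 0.02 0" --pt "0 0 0.025 0" --pt "0 0 0.022 0" --pt "0 0 0.015 0" --pt "0 0 0.01 0"

```text
clock: 9.38
tcp_pos: [0.4719, -0.1885, 0.0146]
ee_rot: [-0.0, -0.264, 0.964, 0.0]
contact_force: [-0.2, 0.5, 0.1]
grip_width: 0.0557
grip_force: 0.0
```

Request:
jog_arm --pt "0 0 0 0" --pt "0 0 0 0"

```text
clock: 9.55
tcp_pos: [0.4724, -0.1889, 0.0158]
ee_rot: [-0.0, -0.264, 0.964, -0.0]
contact_force: [0.1, 0.6, 0.7]
grip_width: 0.0553
grip_force: 0.0
```

Request:
jog_arm --pt "0 0 0 0" --pt "0 0 0 0" --pt "0 0 0 0" --pt "0 0 0 0" --pt "0 0 0 0" --fingers -1

```text
clock: 9.97
tcp_pos: [0.473, -0.1891, 0.0168]
ee_rot: [0.001, -0.264, 0.965, -0.0]
contact_force: [-1.9, 2.4, 6.8]
grip_width: 0.0307
grip_force: 79.4
```

Request:
jog_arm --pt "0 0 -0.02 0" --pt "0 0 -0.03 0" --pt "0 0 -0.04 0" --pt "0 0 -0.01 0" --pt "0 0 0 0"

```text
clock: 10.38
tcp_pos: [0.4742, -0.1894, 0.1192]
ee_rot: [0.004, -0.264, 0.965, -0.001]
contact_force: [0.7, 0.5, -5.3]
grip_width: 0.0304
grip_force: 80.8
```

```bash
python3 - <<'E'
from h import *
from rig import arm
s=arm.state(); print(s["clock"],s["tcp_pos"],s["contact_force"],s["grip_width"],s["qpos"])
h=83.6; a=np.array([np.cos(np.radians(h)),np.sin(np.radians(h))])
b=np.array([.662,.0202])+.007*a; print(b); rows(s,b,.11,h+90,12)
E
```

```text
10.3833 [ 0.47419387 -0.18936305  0.1192155 ] [ 0.68345855  0.54216322 -5.25516203] 0.030444256174022563 [ 5.42621723e-03  1.91112221e-01 -5.04249564e-01  4.68265750e-04
 -8.67759577e-01 -1.04290589e+00]
[0.66278028 0.02715638]
[-0.0227, 0.0075, 0.0008, -4.42]
[-0.0232, 0.0058, 0.0008, -4.42]
[-0.0236, 0.004, 0.0008, -4.42]
[-0.0238, 0.0021, 0.0008, -4.42]
[-0.0239, 0.0003, 0.0008, -4.42]
[-0.0239, -0.0015, 0.0008, -4.42]
[-0.0237, -0.0034, 0.0008, -4.42]
[-0.0234, -0.0052, 0.0008, -4.42]
[-0.0229, -0.007, 0.0008, -4.42]
[-0.0223, -0.0087, 0.0008, -4.42]
[-0.0215, -0.0104, 0.0008, -4.42]
[-0.0207, -0.012, 0.0008, -4.42]
```

Request:
jog_arm --pt "-0.0227 0.0075 0 -4.42" --pt "-0.0232 0.0058 0 -4.42" --pt "-0.0236 0.004 0 -4.42" --pt "-0.0238 0.0021 0 -4.42" --pt "-0.0239 0.0003 0 -4.42"

```text
clock: 10.8
tcp_pos: [0.5497, -0.0982, 0.1135]
ee_rot: [-0.001, -0.445, 0.896, 0.001]
contact_force: [0.4, -0.3, -5.3]
grip_width: 0.0308
grip_force: 80.6
```

Request:
jog_arm --pt "-0.0239 -0.0015 0 -4.42" --pt "-0.0237 -0.0034 0 -4.42" --pt "-0.0234 -0.0052 0 -4.42" --pt "-0.0229 -0.007 0 -4.42" --pt "-0.0223 -0.0087 0 -4.42"

```text
clock: 11.22
tcp_pos: [0.6283, -0.0078, 0.113]
ee_rot: [-0.001, -0.608, 0.794, 0.001]
contact_force: [-0.1, 0.4, -5.0]
grip_width: 0.0307
grip_force: 80.6
```

Request:
jog_arm --pt "-0.0215 -0.0104 0 -4.42" --pt "-0.0207 -0.012 0 -4.42" --pt "0 0 0.02 0" --pt "0 0 0 0" --pt "0 0 0 0"

```text
clock: 11.63
tcp_pos: [0.6581, 0.0271, 0.0921]
ee_rot: [-0.003, -0.666, 0.746, 0.002]
contact_force: [0.2, 0.2, -4.2]
grip_width: 0.0307
grip_force: 80.4
```

```bash
python3 - <<'E'
from h import *
from rig import arm
f,s=wristshot(arm,"w9"); print(s["clock"],s["tcp_pos"],s["grip_width"]); print(move(s,(.663,.029),.028,173.6))
E
```

```text
11.6333 [0.65813515 0.02708937 0.09210776] 0.030726968627072235
(array([-2.6, -5. , 64.1]), np.float64(-0.0), np.float64(173.6))
```

View pics/w9.png

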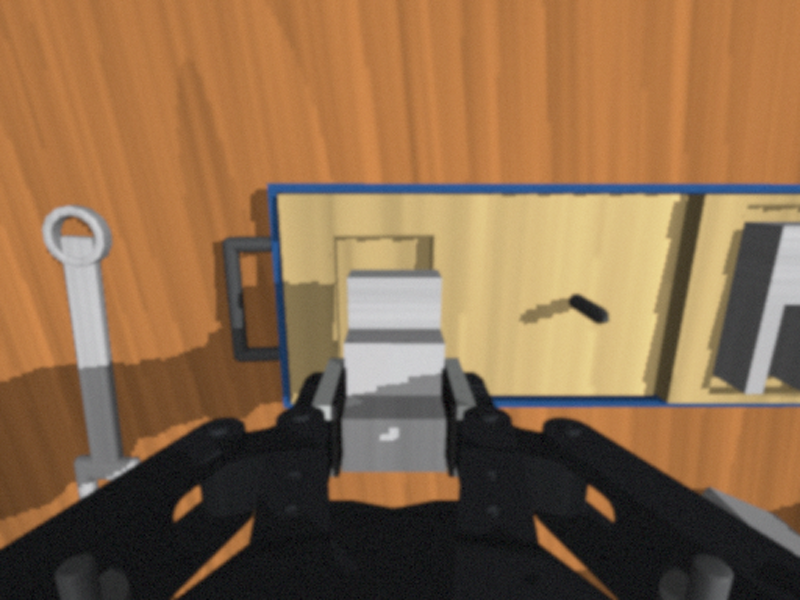

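The block is over the short pocket, whose edges at (336..433) lie 5 mm to tool -y, as computed. Lowering.

Request:
jog_arm --pt "-0.0022 -0.0038 0.02 0" --pt "0 0 0.02 0" --pt "0 0 0.012 0" --pt "0 0 0.007 0" --pt "0 0 0 0"

```text
clock: 12.1
tcp_pos: [0.6633, 0.0284, 0.0349]
ee_rot: [-0.001, -0.666, 0.746, 0.001]
contact_force: [-0.6, -0.0, -5.0]
grip_width: 0.0307
grip_force: 80.7
```

Request:
jog_arm --pt "0 0 0.003 0" --pt "0 0 0 0" --pt "0 0 0 0"

```text
clock: 12.35
tcp_pos: [0.665, 0.0292, 0.0343]
ee_rot: [0.001, -0.667, 0.745, -0.0]
contact_force: [-0.3, -0.3, -4.5]
grip_width: 0.0307
grip_force: 80.7
```

Request:
jog_arm --pt "0 0.001 0.004 0" --pt "0 0 0.002 0" --pt "0 0 0 0" --pt "0 0 0 0"

```text
clock: 12.68
tcp_pos: [0.6636, 0.0293, 0.0279]
ee_rot: [0.0, -0.667, 0.745, -0.0]
contact_force: [-2.6, -0.3, 1.9]
grip_width: 0.0303
grip_force: 81.1
```

Request:
jog_arm --pt "0 0 0.001 0" --pt "0 0 0 0" --pt "0 0 0 0"

```text
clock: 12.93
tcp_pos: [0.6637, 0.0293, 0.0279]
ee_rot: [0.0, -0.667, 0.745, -0.0]
contact_force: [-5.6, -0.1, 9.2]
grip_width: 0.0307
grip_force: 82.4
```

Seated at the expected height. Releasing and going for the washer.

Request:
jog_arm --pt "0 0 -0.001 0" --pt "0 0 0 0" --pt "0 0 0 0" --fingers 0.2

```text
clock: 13.18
tcp_pos: [0.6639, 0.0293, 0.0275]
ee_rot: [0.0, -0.667, 0.745, -0.0]
contact_force: [-0.1, 0.8, -0.1]
grip_width: 0.0512
grip_force: 0.0
```

Request:
jog_arm --pt "0 0 -0.02 0" --pt "0 0 -0.04 0" --pt "0 0 -0.04 0" --pt "0 0 -0.03 0" --pt "0 0 0 0"

```text
clock: 13.6
tcp_pos: [0.6675, 0.0297, 0.1654]
ee_rot: [0.005, -0.667, 0.745, -0.003]
contact_force: [0.6, -0.5, 1.1]
grip_width: 0.0514
grip_force: 0.0
```

```bash
python3 - <<'E'
from h import *
from rig import arm
f,s=wristshot(arm,"w10"); print(s["clock"],s["tcp_pos"],s["contact_force"])
rows(s,(.4324,.3394),.14,110,13)
E
```

```text
13.6 [0.66750964 0.02968124 0.16535685] [ 0.61153421 -0.48195988  1.08818621]
[-0.0217, 0.0206, 0.002, 4.9]
[-0.0198, 0.0224, 0.002, 4.9]
[-0.0179, 0.024, 0.002, 4.9]
[-0.0157, 0.0254, 0.002, 4.9]
[-0.0135, 0.0267, 0.002, 4.9]
[-0.0112, 0.0277, 0.002, 4.9]
[-0.0088, 0.0286, 0.002, 4.9]
[-0.0063, 0.0292, 0.002, 4.9]
[-0.0038, 0.0297, 0.002, 4.9]
[-0.0012, 0.0299, 0.002, 4.9]
[0.0013, 0.0299, 0.002, 4.9]
[0.0039, 0.0297, 0.002, 4.9]
[0.0064, 0.0292, 0.002, 4.9]
```

View pics/w10.png

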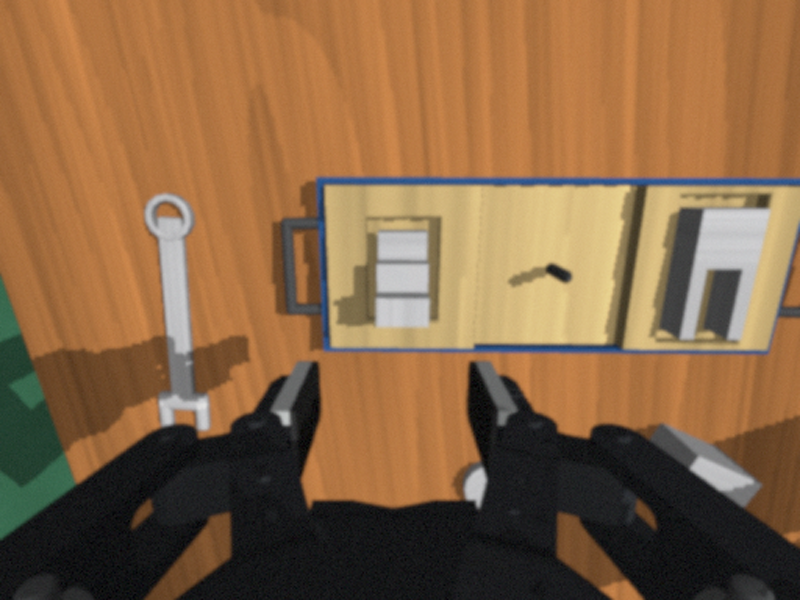

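The block stands on its base in the short pocket at (402,278), and the bar is still in place at right. Post top is at (568,277), base at (550,268). I'll refine the post from three views while moving to the washer.

Request:
jog_arm --pt "-0.0217 0.0206 0 4.9" --pt "-0.0198 0.0224 0 4.9" --pt "-0.0179 0.024 0 4.9" --pt "-0.0157 0.0254 0 4.9" --pt "-0.0135 0.0267 0 4.9" --fingers 0.5

```text
clock: 14.07
tcp_pos: [0.5718, 0.149, 0.1562]
ee_rot: [-0.001, -0.491, 0.871, 0.0]
contact_force: [0.5, 1.2, -0.0]
grip_width: 0.0641
grip_force: 0.0
```

Request:
jog_arm --pt "-0.0112 0.0277 0.002 4.9" --pt "-0.0088 0.0286 0.002 4.9" --pt "-0.0063 0.0292 0.002 4.9" --pt "-0.0038 0.0297 0.002 4.9" --pt "-0.0012 0.0299 0.002 4.9"

```text
clock: 14.48
tcp_pos: [0.4816, 0.2684, 0.1463]
ee_rot: [-0.001, -0.295, 0.955, -0.0]
contact_force: [-0.1, 1.0, -0.2]
grip_width: 0.0641
grip_force: 0.0
```

Request:
jog_arm --pt "0.0013 0.0299 0.002 4.9" --pt "0.0039 0.0297 0.002 4.9" --pt "0.0064 0.0292 0.002 4.9" --pt "0 0 0 0" --pt "0 0 0 0"

```text
clock: 14.9
tcp_pos: [0.4275, 0.3401, 0.1404]
ee_rot: [-0.001, -0.174, 0.985, -0.0]
contact_force: [0.5, -0.5, -0.7]
grip_width: 0.0642
grip_force: 0.0
```

```bash
python3 - <<'E'
from h import *
from rig import arm
f,s=wristshot(arm,"w11"); print(s["clock"],s["tcp_pos"],s["contact_force"],s["qpos"])
def steel(f,roi,lo=90):
    im=f["img"].astype(int); m=((im.max(2)-im.min(2)<25)&(im.max(2)>lo)).astype(np.uint8)
    x0,y0,x1,y1=roi; m2=np.zeros_like(m); m2[y0:y1,x0:x1]=m[y0:y1,x0:x1]; return m2
m=steel(f,(60,20,450,225))
n,l,st,c=cv2.connectedComponentsWithStats(m)
for i in range(1,n):
    if st[i,4]>150:
        p=np.argwhere(l==i)[:,::-1].astype(np.float32); h=cv2.minEnclosingCircle(p)
        print(st[i],c[i].round(1),h,plane(f,h[0],.008))
for w,t,b in(("w2",(376,305),(378,293)),("w7",(241,299),(259,288)),("w10",(567,277),(550,268))):
    g=np.load(w+".npz"); print(w,plane(g,np.array(t)*.64,.045),plane(g,np.array(b)*.64,.011))
E
```

```text
14.9 [0.4275058  0.34005113 0.14038412] [ 0.4507949  -0.54649299 -0.65257807] [ 1.03058465e+00  2.28002125e-01 -3.96631265e-01 -2.15599589e-04
 -9.47547754e-01 -2.25105493e+00]
[  60  140   73   64 2349] [ 85.4 172.2] ((96.0, 175.5), 39.601234436035156) [0.47039509 0.18882969]
[228 170  42  42 983] [248.9 190.5] ((248.91571044921875, 190.50706481933594), 21.0638484954834) [0.43231847 0.33859875]
w2 [0.56243363 0.0301868 ] [0.56053847 0.0300808 ]
w7 [0.55959669 0.02827157] [0.55908503 0.02955575]
w10 [0.56182058 0.0289941 ] [0.56091651 0.03002969]
```

Request:
jog_arm --pt "-0.004 -0.003 0.02 0" --pt "0 0 0.035 0" --pt "0 0 0.03 0" --pt "0 0 0.02 0" --pt "0 0 0 0"

```text
clock: 15.37
tcp_pos: [0.4321, 0.334, 0.0319]
ee_rot: [-0.003, -0.172, 0.985, -0.003]
contact_force: [-0.3, -0.7, -0.0]
grip_width: 0.0639
grip_force: 0.0
```

Request:
jog_arm --pt "0 0 0 0" --pt "0 0 0 0"

```text
clock: 15.53
tcp_pos: [0.4344, 0.3378, 0.0373]
ee_rot: [0.0, -0.173, 0.985, 0.0]
contact_force: [0.8, 0.4, 0.5]
grip_width: 0.0642
grip_force: 0.0
```

```bash
python3 - <<'E'
from h import *
from rig import arm
f,s=wristshot(arm,"w12"); print(s["clock"],s["tcp_pos"]); print(move(s,(.4323,.3387),.003,110))
im=f["img"].astype(int); m=((im.max(2)-im.min(2)<25)&(im.max(2)>90)).astype(np.uint8)
n,l,st,c=cv2.connectedComponentsWithStats(m)
for i in range(1,n):
    if st[i,4]>300: print(st[i],c[i].round(1),plane(f,cv2.minEnclosingCircle(np.argwhere(l==i)[:,::-1].astype(np.float32))[0],.01))
E
```

```text
15.5333 [0.43438292 0.33781532 0.03730667]
(array([ 1.7,  1.5, 34.3]), np.float64(-0.1), np.float64(109.9))
[   0  138   75   95 4551] [ 27.4 179.3] [0.45894816 0.19422765]
[ 222  189   65   64 2421] [254.  220.5] [0.43141639 0.33810324]
[156 234  29  42 377] [168.7 254.4] [0.47265777 0.29527346]
[320 234  28  43 366] [334.9 255.3] [0.43668213 0.39500476]
```

Request:
jog_arm --pt "0.002 0.0015 0.018 0" --pt "0 0 0.012 0" --pt "0 0 0.004 0" --pt "0 0 0 0" --pt "0 0 0 0"

```text
clock: 16.0
tcp_pos: [0.4316, 0.3391, 0.0034]
ee_rot: [0.001, -0.173, 0.985, 0.0]
contact_force: [0.2, 0.7, 0.4]
grip_width: 0.0639
grip_force: 0.0
```

Request:
jog_arm --pt "0 0 0 0" --pt "0 0 0 0" --pt "0 0 0 0" --pt "0 0 0 0" --pt "0 0 0 0" --fingers -1 --force 40

```text
clock: 16.42
tcp_pos: [0.4316, 0.3391, 0.0038]
ee_rot: [0.001, -0.173, 0.985, 0.001]
contact_force: [-2.3, -0.9, 9.2]
grip_width: 0.041
grip_force: 39.2
```

Request:
jog_arm --pt "0 0 -0.01 0" --pt "0 0 -0.03 0" --pt "0 0 -0.04 0" --pt "0 0 -0.03 0" --pt "0 0 0 0"

```text
clock: 16.83
tcp_pos: [0.4337, 0.3415, 0.1199]
ee_rot: [0.004, -0.173, 0.985, 0.003]
contact_force: [0.9, 0.6, -1.2]
grip_width: 0.0408
grip_force: 40.8
```

```bash
python3 - <<'E'
from h import *
from rig import arm
f,s=wristshot(arm,"w13"); print(s["clock"],s["tcp_pos"],s["grip_width"],s["contact_force"])
T=toolT(s);im=f["img"].astype(int); m=((im.max(2)-im.min(2)<25)&(im.max(2)>90)).astype(np.uint8)
n,l,st,c=cv2.connectedComponentsWithStats(m)
for i in range(1,n):
    if st[i,4]>300: print(st[i],c[i].round(1))
rows(s,(.5605,.0298),.12,173.6,12)
E
```

```text
16.8333 [0.43368616 0.34148455 0.11987042] 0.040828528553838776 [ 0.91653422  0.62867872 -1.18501286]
[  25  130   98   74 3983] [ 72.4 165.4]
[ 213  208   78   76 3518] [251.2 245.7]
[189 230  20  40 305] [197.6 249.5]
[294 231  24  39 358] [306.3 249.2]
[ 51 280  41  32 723] [ 68.2 292.9]
[459 365  23  19 333] [470.  374.7]
[-0.0011, -0.028, -0.0, -5.3]
[0.0015, -0.028, -0.0, -5.3]
[0.0041, -0.0277, -0.0, -5.3]
[0.0067, -0.0272, -0.0, -5.3]
[0.0091, -0.0265, -0.0, -5.3]
[0.0116, -0.0255, -0.0, -5.3]
[0.0139, -0.0244, -0.0, -5.3]
[0.0161, -0.023, -0.0, -5.3]
[0.0181, -0.0214, -0.0, -5.3]
[0.02, -0.0196, -0.0, -5.3]
[0.0217, -0.0177, -0.0, -5.3]
[0.0233, -0.0156, -0.0, -5.3]
```

The washer is gripped and lifted, centred in the fingers at raw pixel (251,246). Carrying it over the post.

Request:
jog_arm --pt "-0.0011 -0.028 0 -5.3" --pt "0.0015 -0.028 0 -5.3" --pt "0.0041 -0.0277 0 -5.3" --pt "0.0067 -0.0272 0 -5.3" --pt "0.0091 -0.0265 0 -5.3"

```text
clock: 17.3
tcp_pos: [0.4834, 0.2071, 0.112]
ee_rot: [-0.001, -0.396, 0.918, -0.0]
contact_force: [0.4, 0.2, -0.5]
grip_width: 0.0409
grip_force: 40.8
```

Request:
jog_arm --pt "0.0116 -0.0255 0 -5.3" --pt "0.0139 -0.0244 0 -5.3" --pt "0.0161 -0.023 0 -5.3" --pt "0.0181 -0.0214 0 -5.3" --pt "0.02 -0.0196 0 -5.3"

```text
clock: 17.72
tcp_pos: [0.536, 0.0771, 0.112]
ee_rot: [-0.0, -0.596, 0.803, 0.0]
contact_force: [0.4, 0.1, -1.0]
grip_width: 0.0408
grip_force: 40.8
```

Request:
jog_arm --pt "0.0217 -0.0177 0 -5.3" --pt "0.0233 -0.0156 0 -5.3" --pt "0 0 0.03 0" --pt "0 0 0.01 0" --pt "0 0 0 0"

```text
clock: 18.13
tcp_pos: [0.5545, 0.0257, 0.0692]
ee_rot: [-0.003, -0.665, 0.747, 0.002]
contact_force: [-1.2, -0.6, -0.8]
grip_width: 0.0412
grip_force: 40.8
```

Request:
jog_arm --pt "0 0 0 0" --pt "0 0 0 0"

```text
clock: 18.3
tcp_pos: [0.5575, 0.0275, 0.073]
ee_rot: [0.0, -0.666, 0.746, -0.0]
contact_force: [0.7, -0.1, -0.9]
grip_width: 0.0408
grip_force: 40.8
```

```bash
python3 - <<'E'
from h import *
from rig import arm
f,s=wristshot(arm,"w14"); print(s["clock"],s["tcp_pos"],s["ee_rot"],s["grip_width"]); print(move(s,(.5605,.0298),.055,173.6))
E
```

```text
18.3 [0.55752973 0.02751246 0.07298416] [ 4.80215734e-05 -6.66241581e-01  7.45735965e-01 -1.53239618e-04] 0.04081717179618052
(array([-2.6, -2.7, 18. ]), np.float64(-0.0), np.float64(173.6))
```

Request:
jog_arm --pt "-0.0026 -0.0027 0.01 0" --pt "0 0 0.005 0" --pt "0 0 0 0" --pt "0 0 0 0"

```text
clock: 18.68
tcp_pos: [0.5599, 0.0292, 0.0568]
ee_rot: [-0.001, -0.666, 0.746, 0.0]
contact_force: [-0.7, 0.7, -0.5]
grip_width: 0.041
grip_force: 40.8
```

```bash
python3 - <<'E'
from h import *
from rig import arm
f,s=wristshot(arm,"w15"); print(s["clock"],s["tcp_pos"]); print(move(s,(.5605,.0298),.016,173.6))
E
```

```text
18.6833 [0.55993659 0.02915763 0.05684209]
(array([-0.7, -0.5, 40.8]), np.float64(-0.1), np.float64(173.5))
```

View pics/w15.png

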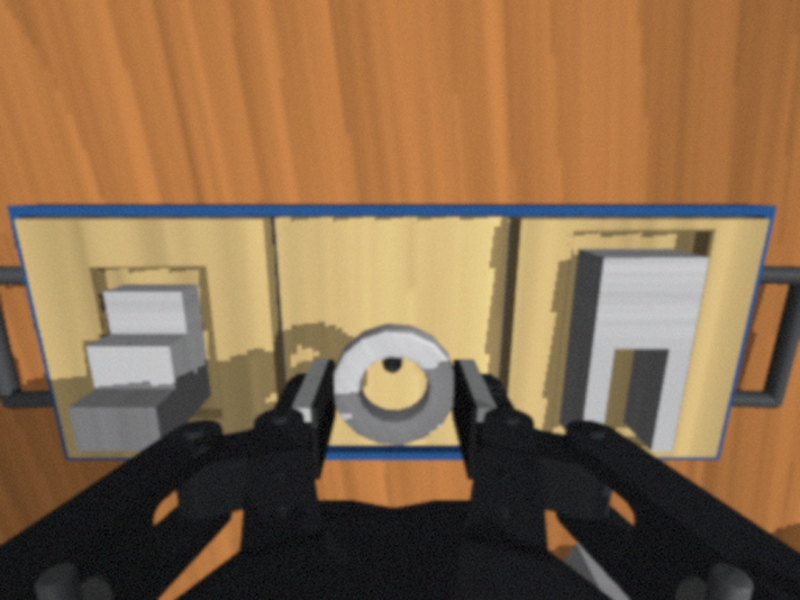

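The post top shows through the washer's hole at (393,366), laterally centred. The small vertical offset fits it being lower, so I'll lower the washer.

Request:
jog_arm --pt "-0.0005 -0.0005 0.012 0" --pt "0 0 0.012 0" --pt "0 0 0.01 0" --pt "0 0 0.004 0" --pt "0 0 0 0"

```text
clock: 19.15
tcp_pos: [0.5602, 0.0292, 0.0183]
ee_rot: [-0.001, -0.666, 0.746, 0.0]
contact_force: [-0.0, -0.1, 0.5]
grip_width: 0.041
grip_force: 40.8
```

Request:
jog_arm --pt "0 0 0.001 0" --pt "0 0 0 0" --pt "0 0 0 0"

```text
clock: 19.4
tcp_pos: [0.5613, 0.0296, 0.0188]
ee_rot: [0.0, -0.666, 0.746, -0.0]
contact_force: [-0.4, 0.1, -1.3]
grip_width: 0.0406
grip_force: 40.8
```

Request:
jog_arm --pt "0 0 0.003 0" --pt "0 0 0 0" --pt "0 0 0 0"

```text
clock: 19.65
tcp_pos: [0.5608, 0.0295, 0.0153]
ee_rot: [0.0, -0.666, 0.746, 0.0]
contact_force: [0.4, -0.0, -0.5]
grip_width: 0.0407
grip_force: 40.8
```

Request:
jog_arm --pt "0 0 0 0" --pt "0 0 0 0" --pt "0 0 0 0" --pt "0 0 0 0" --fingers 0.45

```text
clock: 19.98
tcp_pos: [0.561, 0.0295, 0.0154]
ee_rot: [0.0, -0.666, 0.746, -0.0]
contact_force: [0.5, 0.0, -0.2]
grip_width: 0.0618
grip_force: 0.0
```

Request:
jog_arm --pt "0 0 -0.02 0" --pt "0 0 -0.04 0" --pt "0 0 -0.04 0" --pt "0 0 -0.04 0" --pt "0 0 0 0"

```text
clock: 20.4
tcp_pos: [0.5653, 0.0303, 0.1639]
ee_rot: [0.005, -0.666, 0.746, -0.003]
contact_force: [1.7, -0.6, 1.0]
grip_width: 0.0622
grip_force: 0.0
```

Request:
jog_arm --pt "0 0 0 0" --pt "0 0 0 0"

```text
clock: 20.57
tcp_pos: [0.5605, 0.0295, 0.1554]
ee_rot: [0.0, -0.666, 0.746, 0.0]
contact_force: [-0.6, -0.2, -0.7]
grip_width: 0.0619
grip_force: 0.0
```

```bash
python3 - <<'E'
from h import *
from rig import arm
f,s=wristshot(arm,"w16"); print(s["clock"],s["tcp_pos"],s["contact_force"],s["qpos"])
im=f["img"].astype(int); m=((im.max(2)-im.min(2)<30)&(im.max(2)>90)).astype(np.uint8)
n,l,st,c=cv2.connectedComponentsWithStats(m)
for i in range(1,n):
    if st[i,4]>200: h=cv2.minEnclosingCircle(np.argwhere(l==i)[:,::-1].astype(np.float32)); print(st[i],h[1],plane(f,h[0],.021))
# nut: look in w1 and w2 for top-face hexagon
for w,z in(("w1",.03),("w2",.03)):
    g=np.load(w+".npz"); im=g["img"].astype(int); m=((im.max(2)-im.min(2)<30)&(im.max(2)>90)).astype(np.uint8)
    n,l,st,c=cv2.connectedComponentsWithStats(m)
    for i in range(1,n):
        x,y=c[i]
        if st[i,4]>60 and ((w=="w1" and abs(x-214)<20 and abs(y-262)<25) or (w=="w2" and abs(x-75)<20 and abs(y-165)<20)): print(w,st[i],c[i])
rows(s,(.6092,-.1882),.15,120,9)
E
```

```text
20.5667 [0.5605481  0.02951352 0.15539073] [-0.59614061 -0.15606935 -0.6520067 ] [ 4.01004334e-01  2.35383102e-01 -3.47123067e-01 -5.32786334e-04
 -9.87734367e-01 -5.14409948e-01]
[ 93 126 320   7 325] 159.5283203125 [ 0.55368516 -0.02718306]
[ 94 131 141  70 217] 74.25289154052734 [ 0.64388992 -0.01041356]
[305 131 104 144 751] 82.14510345458984 [0.45440013 0.05097768]
[   0  138   42  153 2565] 78.33910369873047 [0.80800789 0.03157713]
[ 329  145   54   87 2870] 48.623653411865234 [0.45532323 0.04337195]
[ 122  161   51   66 2741] 37.8583869934082 [0.66996072 0.02370555]
[ 230  166   43   41 1013] 21.189516067504883 [0.56152895 0.02951429]
[149 233  38  43 442] 24.55003547668457 [0.65928752 0.09109923]
[212 308  34  16 377] 16.77060890197754 [0.6066049  0.18792518]
w1 [202 249  25  29 511] [214.66927593 263.61643836]
w2 [ 58 152  37  26 552] [ 75.65942029 163.59601449]
[0.0234, -0.0081, 0.0006, 5.94]
[0.0225, -0.0105, 0.0006, 5.94]
[0.0212, -0.0128, 0.0006, 5.94]
[0.0198, -0.0149, 0.0006, 5.94]
[0.0182, -0.0169, 0.0006, 5.94]
[0.0163, -0.0187, 0.0006, 5.94]
[0.0143, -0.0202, 0.0006, 5.94]
[0.0121, -0.0216, 0.0006, 5.94]
[0.0098, -0.0228, 0.0006, 5.94]
```

The washer is around the post at (0.5615, 0.0295), radius as expected. Now the nut; I'll get its flats from a close segmentation.

Request:
jog_arm --pt "0.0234 -0.0081 0 5.94" --pt "0.0225 -0.0105 0 5.94" --pt "0.0212 -0.0128 0 5.94" --pt "0.0198 -0.0149 0 5.94" --pt "0.0182 -0.0169 0 5.94"

```text
clock: 21.03
tcp_pos: [0.5872, -0.0926, 0.1534]
ee_rot: [-0.002, -0.45, 0.893, 0.001]
contact_force: [0.9, -0.5, 0.1]
grip_width: 0.062
grip_force: 0.0
```

Request:
jog_arm --pt "0.0163 -0.0187 0 5.94" --pt "0.0143 -0.0202 0 5.94" --pt "0.0121 -0.0216 0 5.94" --pt "0.0098 -0.0228 0 5.94" --pt "0 0 0 0"

```text
clock: 21.45
tcp_pos: [0.6092, -0.1916, 0.1528]
ee_rot: [-0.002, -0.255, 0.967, 0.0]
contact_force: [-0.3, 0.5, -0.7]
grip_width: 0.0619
grip_force: 0.0
```

Request:
jog_arm --pt "0 0 0.02 0" --pt "0 0 0 0" --pt "0 0 0 0"

```text
clock: 21.7
tcp_pos: [0.6081, -0.188, 0.133]
ee_rot: [-0.002, -0.259, 0.966, 0.001]
contact_force: [0.2, 0.4, 0.4]
grip_width: 0.0621
grip_force: 0.0
```

```bash
python3 - <<'E'
from h import *
from rig import arm
f,s=wristshot(arm,"w17"); print(s["clock"],s["tcp_pos"],s["qpos"])
im=f["img"].astype(int); m=((im.max(2)-im.min(2)<30)&(im.max(2)>85)).astype(np.uint8)
n,l,st,c=cv2.connectedComponentsWithStats(m)
for i in range(1,n):
    if st[i,4]>200: print(st[i],c[i].round(1),im[l==i].mean(0).round())
x,y=210,150
g=cv2.cvtColor(f["img"],cv2.COLOR_RGB2GRAY)
i=min((i for i in range(1,n) if st[i,4]>200),key=lambda i:abs(c[i][0]-250)+abs(c[i][1]-200))
x0,y0,w,h=st[i,:4]
for v in range(y0-2,y0+h+2): print(v,' '.join('%3d'%k if mm else ' . ' for k,mm in zip(g[v,x0-1:x0+w+1],m[v,x0-1:x0+w+1])))
E
```

```text
21.7 [ 0.60813924 -0.18802451  0.13298166] [ 6.01215301e-03  3.74431522e-01 -2.01229195e-01 -3.90478212e-04
 -1.00015999e+00 -1.05208154e+00]
[ 131    0   56   35 1439] [158.3  13. ] [183. 183. 184.]
[489 145  23  31 355] [503.6 162.2] [102. 101. 101.]
[232 172  36  39 869] [249.2 192. ] [164. 161. 161.]
[   0  190   55   82 3466] [ 22.3 230.4] [178. 175. 173.]
[158 233  30  43 465] [171.8 253.6] [128. 130. 128.]
[316 233  30  43 457] [331.5 253.5] [129. 131. 129.]
[ 435  236   48   41 1142] [457.7 255.1] [164. 163. 162.]
[370 331  45  43 309] [390.1 348.1] [133. 131. 129.]
170  .   .   .   .   .   .   .   .   .   .   .   .   .   .   .   .   .   .   .   .   .   .   .   .   .   .   .   .   .   .   .   .   .   .   .   .   .   . 
171  .   .   .   .   .   .   .   .   .   .   .   .   .   .   .   .   .   .   .   .   .   .   .   .   .   .   .   .   .   .   .   .   .   .   .   .   .   . 
172  .   .   .   .   .   .   .   .   .   .   .   .   .  129 132 132 135 136  .   .   .   .   .   .   .   .   .   .   .   .   .   .   .   .   .   .   .   . 
173  .   .   .   .   .   .   .   .   .   .   .   . 
[... 5487 characters left out ...]
5 190 186 194 208 215 209 202 191 172  .   .   .   .   .   .   .   .   .   . 
209  .   .   .   .   .   .   .   .   .   .  130 136 145 153 158 165 168 173 169 175 180 187 194 199 201 191 170 144  .   .   .   .   .   .   .   .   .   . 
210  .   .   .   .   .   .   .   .   .   .   .   .   .   .   .   .   .  135 139 147 151 164 170 172 172 162 144  .   .   .   .   .   .   .   .   .   .   . 
211  .   .   .   .   .   .   .   .   .   .   .   .   .   .   .   .   .   .   .   .   .   .   .   .   .   .   .   .   .   .   .   .   .   .   .   .   .   . 
212  .   .   .   .   .   .   .   .   .   .   .   .   .   .   .   .   .   .   .   .   .   .   .   .   .   .   .   .   .   .   .   .   .   .   .   .   .   .
```

```bash
python3 - <<'E'
from h import *
from rig import arm
f=np.load("w17.npz"); s=arm.state()
q=np.array([plane(f,p,.03) for p in[(232,191),(243.5,177.5),(261.5,180.5),(267,195.5),(256,210),(237.5,207)]])
c=q.mean(0); d=q-c; a=np.arctan2(d[:,1],d[:,0]); print(c,np.linalg.norm(d,axis=1).round(4),np.degrees(a).round(1))
v=np.degrees(np.angle(np.exp(6j*a).sum()))/6; print("vertex angle mod60",v%60)
for k in range(3):
    h=v+30+60*k; print(h%180, move(s,c,.010,h))
E
```

```text
[ 0.60830232 -0.19005051] [0.0162 0.0161 0.0164 0.0161 0.0168 0.017 ] [ -69.1 -130.2  168.9  114.    50.8  -11.4]
vertex angle mod60 50.499385915999056
20.499385915999056 (array([  1.3,  -1.6, 124.2]), np.float64(-80.4), np.float64(120.1))
80.49938591599906 (array([  1.3,  -1.6, 124.2]), np.float64(39.6), np.float64(120.1))
140.49938591599906 (array([  1.3,  -1.6, 124.2]), np.float64(-20.4), np.float64(120.1))
```

Request:
jog_arm --pt "0.0013 -0.0016 0.02 0" --pt "0 0 0.02 -6.8" --pt "0 0 0.02 -6.8" --pt "0 0 0.02 -6.8" --pt "0 0 0.005 0" --fingers 0.35

```text
clock: 22.17
tcp_pos: [0.6079, -0.1895, 0.0478]
ee_rot: [-0.002, -0.429, 0.903, 0.001]
contact_force: [-0.2, 0.2, -0.4]
grip_width: 0.0573
grip_force: 0.0
```

Request:
jog_arm --pt "0 0 0 0" --pt "0 0 0 0"

```text
clock: 22.33
tcp_pos: [0.6101, -0.1901, 0.0512]
ee_rot: [0.0, -0.425, 0.905, -0.0]
contact_force: [-0.3, -0.1, 1.0]
grip_width: 0.0578
grip_force: 0.0
```

```bash
python3 - <<'E'
from h import *
from rig import arm
s=arm.state(); print(s["tcp_pos"]); print(move(s,(.6083,-.1900),.009,140.5))
E
```

```text
[ 0.6100579  -0.19006385  0.05124466]
(array([ 1.1,  1.4, 42.2]), np.float64(-0.2), np.float64(140.3))
```

Request:
jog_arm --pt "0.001 0.0014 0.018 0" --pt "0 0 0.015 0" --pt "0 0 0.009 0" --pt "0 0 0 0" --pt "0 0 0 0"

```text
clock: 22.75
tcp_pos: [0.6082, -0.1902, 0.0091]
ee_rot: [0.0, -0.426, 0.905, -0.0]
contact_force: [0.2, -0.0, 0.8]
grip_width: 0.0576
grip_force: 0.0
```

Request:
jog_arm --pt "0 0 0 0" --pt "0 0 0 0" --pt "0 0 0 0" --pt "0 0 0 0" --pt "0 0 0 0" --fingers -1 --force 40

```text
clock: 23.17
tcp_pos: [0.6086, -0.1902, 0.0097]
ee_rot: [0.001, -0.426, 0.905, -0.001]
contact_force: [-1.5, 0.2, 6.2]
grip_width: 0.0289
grip_force: 40.3
```

Request:
jog_arm --pt "0 0 -0.01 0" --pt "0 0 -0.03 0" --pt "0 0 -0.04 0" --pt "0 0 -0.03 0" --pt "0 0 0 0"

```text
clock: 23.58
tcp_pos: [0.6115, -0.1909, 0.1263]
ee_rot: [0.004, -0.427, 0.904, -0.003]
contact_force: [1.4, -0.3, 0.1]
grip_width: 0.0289
grip_force: 39.8
```

Request:
jog_arm --pt "0 0 0 0" --pt "0 0 0 0"

```text
clock: 23.75
tcp_pos: [0.6072, -0.19, 0.1185]
ee_rot: [0.0, -0.426, 0.905, 0.0]
contact_force: [-0.6, 0.6, -1.2]
grip_width: 0.029
grip_force: 39.8
```

```bash
python3 - <<'E'
from h import *
from rig import arm
f,s=wristshot(arm,"w18"); print(s["clock"],s["tcp_pos"],s["grip_width"],s["contact_force"],s["qpos"])
g=cv2.cvtColor(f["img"],cv2.COLOR_RGB2GRAY)
for v in range(206,282,3): print(v,' '.join('%3d'%k for k in g[v,192:314:4]))
rows(s,(.5610,.0297),.12,140.5,7)
E
```

```text
23.75 [ 0.607173   -0.18996617  0.11848013] 0.029028289092663747 [-0.60795868  0.63844387 -1.20829465] [ 2.70384751e-03  3.85006068e-01 -2.22102220e-01 -6.28830363e-04
 -9.63605172e-01 -6.93266445e-01]
206 135 139 135 139 141 140 141 135 129 134 134 141 140 133 137 137 138 139 125 130 135 139 141 132 130 131 137 140 140 146 141
209 132 138 138 136 140 144 140 142 131 131 134 138 142 136 134 131 137 141 134 124 133 138 142 138 126 130 133 139 136 143 146
212 141 131 141 138 138 142 141 139 139 128 131 134 139 139 121 113 141 140 140 128 129 134 141 143 132 126 132 134 138 141 145
215 149 139 135 138 134 138 139 140 140 135 129 130 130 116 114 113 134 135 140 135 127 130 134 142 142 133 128 132 137 137 141
218 145 146 131 138 140 134 141 142 141 140 128 120 117 115 119 114 139 137 137 141 128 125 133 139 143 141 130 129 134 140 140
221 139 147 144 134 140 138 137 142 137 135 114 111 118 116 116 115 140 135 136 142 142 134 127 135 141 146 135 130 131 137 139
224 138 143 151 145 133 140 137 140 142 115 114 113 118 118 113 113 138 134 137 142 143 140 126 132 139 142 142 132 131 134 137
22
[... 1953 characters left out ...]
 192 224 170 148 144 136 136  99  91  90  87  85 114 127 123  12  30  19  33  35  32  35  28
275  34  34  28  30  35  32  47  30 212 229 207 186 150 136 135  95  90  90  91 112 122 128 117  22  29  24  35  31  33  31  32
278  32  35  37  34  35  17  50  20 167 203 205 202 196 159 135  86  91 103 121 122 126 127 110  21  31  21  31  34  34  33  33
281  35  33  35  29  36  29  49  30 125 157 197 202 196 194 146  92 121 131 129 125 125 135 124  19  32  24  38  34  29  32  33
[-0.02, 0.0251, -0.0002, -0.01]
[-0.02, 0.0251, -0.0002, -0.01]
[-0.02, 0.0251, -0.0002, -0.01]
[-0.02, 0.0251, -0.0002, -0.01]
[-0.02, 0.0251, -0.0002, -0.01]
[-0.02, 0.0251, -0.0002, -0.01]
[-0.02, 0.0251, -0.0002, -0.01]
```

The nut is gripped square on its flats: vertex at raw pixel column 252, flats at columns 222 and 282. Carrying it over the post.

Request:
jog_arm --pt "-0.02 0.0251 0 0" --pt "-0.02 0.0251 0 0" --pt "-0.02 0.0251 0 0" --pt "-0.02 0.0251 0 0" --pt "-0.02 0.0251 0 0"

```text
clock: 24.22
tcp_pos: [0.5731, -0.0321, 0.1167]
ee_rot: [-0.001, -0.426, 0.905, 0.0]
contact_force: [1.5, 0.1, -0.6]
grip_width: 0.0295
grip_force: 39.9
```

Request:
jog_arm --pt "-0.02 0.0251 0 0" --pt "-0.02 0.0251 0 0" --pt "0 0 0.03 0" --pt "0 0 0 0" --pt "0 0 0 0"

```text
clock: 24.63
tcp_pos: [0.5595, 0.0293, 0.0863]
ee_rot: [-0.003, -0.426, 0.905, 0.0]
contact_force: [0.6, -0.9, -0.9]
grip_width: 0.0292
grip_force: 39.9
```

```bash
python3 - <<'E'
from h import *
from rig import arm
s=arm.state(); print(s["clock"],s["tcp_pos"],s["ee_rot"]); print(move(s,(.5610,.0297),.065,140.5))
E
```

```text
24.6333 [0.55949077 0.02930868 0.08627734] [-2.87484393e-03 -4.26451825e-01  9.04505686e-01  2.01822713e-04]
(array([-1.4, -1. , 21.3]), np.float64(-0.0), np.float64(140.5))
```

Request:
jog_arm --pt "-0.001 -0.0005 0.015 0" --pt "0 0 0.006 0" --pt "0 0 0 0" --pt "0 0 0 0" --pt "0 0 0 0"

```text
clock: 25.05
tcp_pos: [0.5628, 0.0297, 0.068]
ee_rot: [0.0, -0.426, 0.905, -0.0]
contact_force: [0.1, 0.3, -1.3]
grip_width: 0.0291
grip_force: 39.9
```

```bash
python3 - <<'E'
from h import *
from rig import arm
f,s=wristshot(arm,"w19"); print(s["clock"],s["tcp_pos"]); print(move(s,(.5610,.0297),.0315,140.5))
E
```

```text
25.05 [0.56280187 0.02965863 0.06795343]
(array([ 1.1,  1.4, 36.5]), np.float64(-0.1), np.float64(140.4))
```

Request:
jog_arm --pt "0.001 0.0014 0.01 0" --pt "0 0 0.01 0" --pt "0 0 0.008 0" --pt "0 0 0.004 0" --pt "0 0 0 0"

```text
clock: 25.52
tcp_pos: [0.5597, 0.03, 0.0337]
ee_rot: [-0.001, -0.426, 0.905, 0.0]
contact_force: [0.2, 0.2, -1.4]
grip_width: 0.0289
grip_force: 40.0
```

Request:
jog_arm --pt "0 0 0.002 0" --pt "0 0 0 0" --pt "0 0 0 0"

```text
clock: 25.77
tcp_pos: [0.5609, 0.0303, 0.0334]
ee_rot: [0.0, -0.426, 0.905, -0.0]
contact_force: [0.3, -0.7, -0.8]
grip_width: 0.0294
grip_force: 40.0
```

Expected contact is near z = 0.031. I'll ease down 2 mm.

Request:
jog_arm --pt "0 0 0.002 0" --pt "0 0 0 0" --pt "0 0 0 0"

```text
clock: 26.02
tcp_pos: [0.5607, 0.0303, 0.0314]
ee_rot: [0.0, -0.426, 0.905, -0.0]
contact_force: [-0.2, 1.1, -0.9]
grip_width: 0.0295
grip_force: 40.0
```

Request:
jog_arm --pt "0 0 0.0005 0" --pt "0 0 0 0" --pt "0 0 0 0"

```text
clock: 26.27
tcp_pos: [0.5607, 0.0303, 0.0308]
ee_rot: [0.0, -0.426, 0.905, -0.0]
contact_force: [-0.8, 0.2, -2.3]
grip_width: 0.0289
grip_force: 40.0
```

Request:
jog_arm --pt "0 0 0.0005 0" --pt "0 0 0 0" --pt "0 0 0 0"

```text
clock: 26.52
tcp_pos: [0.5608, 0.0303, 0.0307]
ee_rot: [0.0, -0.426, 0.905, -0.0]
contact_force: [-2.3, -0.9, 4.0]
grip_width: 0.0291
grip_force: 40.5
```

Request:
jog_arm --pt "0 0 0 0" --pt "0 0 0 0" --pt "0 0 0 0" --pt "0 0 0 0" --fingers 0.2

```text
clock: 26.85
tcp_pos: [0.5607, 0.0303, 0.0302]
ee_rot: [-0.0, -0.426, 0.905, 0.0]
contact_force: [0.1, -0.2, 0.6]
grip_width: 0.0513
grip_force: 0.0
```

Request:
jog_arm --pt "0 0 -0.02 0" --pt "0 0 -0.03 0" --pt "0 0 -0.04 0" --pt "0 0 -0.04 0" --pt "0 0 0 0"

```text
clock: 27.27
tcp_pos: [0.5651, 0.0311, 0.1686]
ee_rot: [0.006, -0.427, 0.904, -0.001]
contact_force: [1.5, 0.2, 1.0]
grip_width: 0.0513
grip_force: 0.0
```

Request:
jog_arm --pt "0 0 0 0" --pt "0 0 0 0"

```text
clock: 27.43
tcp_pos: [0.5604, 0.0303, 0.1603]
ee_rot: [0.0, -0.426, 0.905, 0.0]
contact_force: [-0.3, 0.3, -0.8]
grip_width: 0.0513
grip_force: 0.0
```

```bash
python3 - <<'E'
from h import *
from rig import arm
f,s=wristshot(arm,"w20"); print(s["clock"],s["tcp_pos"],s["contact_force"])
# expected outlines: nut top at z=.051, washer top at .021
T=np.linalg.inv(f["world_from_camera"]); fl=192/np.tan(np.radians(f["vertical_fov"])/2)
def proj(p): c=T[:3,:3]@p+T[:3,3]; return (c[:2]/c[2]*fl+[f["cx"],f["cy"]]).round(1)
print("expect nut top",proj([.5607,.0303,.051]),"base",proj([.5607,.0303,.021]),"washer",proj([.5610,.03,.021]))
g=cv2.cvtColor(f["img"],cv2.COLOR_RGB2GRAY); x,y=proj([.5607,.0303,.05]).astype(int)
for v in range(y-34,y+36,2): print(v,' '.join('%3d'%k for k in g[v,x-36:x+38:2]))
E
```

```text
27.4333 [0.56040131 0.0302953  0.16029297] [-0.32655797  0.34795177 -0.77465632]
expect nut top [251.7 192.6] base [251.7 185.1] washer [251.3 185.1]
158 191 190 191 195 195 194 194 197 196 194 195 194 193 189 184 185 189 191 188 186 187 188 191 188 191 193 194 193 195 195 197 199 200 204 190 144 134
160 191 190 191 195 198 191 190 193 197 197 197 197 192 192 189 187 189 191 191 188 187 187 186 190 189 196 193 196 194 195 196 196 200 201 200 162 136
162 187 191 189 192 195 195 193 192 195 196 197 196 194 193 191 192 194 191 186 187 187 186 188 190 189 190 193 195 193 194 194 197 200 201 203 188 143
164 187 191 192 192 193 195 196 192 191 197 196 196 196 195 187 174 171 169 171 172 171 178 181 185 190 189 193 193 195 192 194 194 196 198 200 201 164
166 186 189 191 190 188 194 195 194 192 194 194 195 192 177 171 182 191 198 197 201 194 188 178 178 182 188 190 193 194 193 194 194 196 198 200 203 191
168 185 186 190 191 192 189 194 195 194 192 193 178 162 178 198 204 204 202 200 199 202 206 208 204 181 182 187 191 192 193 195 192 194 197 200 200 204
170 184 185 187 190 189 192 193 195 19
[... 3669 characters left out ...]
 172 179 185 180 182 184 189 190 192 196 198 194 194 195 195 194 193 192 193 195 196 183 144
220 180 147 119 115 157 151 131 117 113 116 131 131 147 173 179 184 187 186 184 185 185 189 191 193 197 197 193 194 194 194 194 194 190 183 162 105  63
222 185 175 138 116 127 168 173 151 143 142 169 174 179 180 178 184 188 185 187 184 185 186 190 192 195 196 195 193 194 195 196 189 166 114  76  67  78
224 185 185 164 129 111 131 177 177 168 170 175 179 179 180 178 180 184 186 185 185 185 186 188 190 191 197 194 194 196 194 177 139  89  62  71  85  98
226 186 184 179 157 122 108 156 178 177 173 174 178 180 182 178 178 181 186 187 186 185 184 186 185 189 191 196 192 185 158 102  64  68  77  95 110 124
```

The nut's top is centred at raw pixel (251,193), where the projection puts it (251.7,192.6). The post is visible in its hole and the washer ring shows around it. Handing in.

```bash
python3 -c "
from rig import arm
print(arm.hand_in())"
```

```text
the job is handed in; nothing more can be done
None
```

I packed the slotted bar, stepped block, washer and nut into the caddy in the order asked, left the look-alikes alone, and handed the job in at about 27.4 s; the hand-in gave no verdict.

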